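# Lock the fixture and mount link castings on the measuring fixture at their balance points

## Robot

A 6-joint arm with a two-finger parallel gripper is mounted at the origin on the work surface. World frame = base frame: x ahead of the robot, y to its left, z up, the work surface at z = 0. Lengths are in m, angles in rad, forces in N, time in s.
With the tool pointing down it reaches from about 0.35 to 0.925 m from the base axis. Payload 6.4 kg.
Tool frame: the origin (TCP) lies midway between the tips of the shut fingers; the grasp point (between the pads) lies 19 mm behind it; z points along the fingers, x is the direction in which the jaws open and shut, and the axes are right-handed (so a half turn about z gives the same grasp; the last joint's range is limited). The gripper opens to 94 mm and grips with 3 to 60 N. Pads are 16 mm wide; open, the fingers measure 119 mm over their backs; the gripper's body (75 mm by 177 mm) begins 78 mm behind the grasp point.
Start: joints at [-1.365, 0.245, 1.558, -0, 1.339, -0.174], TCP at [0.241, -0.604, 0.177] pointing down, gripper open.
Joint ranges: [-3.13, 3.13], [-1.02, 2.26], [0.13, 2.54], [-0.95, 4.09], [0.21, 2.88], [-2.74, 2.74]. Speed limits (rad/s): [2.57, 2.57, 3.14, 3.14, 3.14, 3.14].

## Interface

Orientations are given as a unit quaternion [x, y, z, w].
In Python, from bench import observe, camera, calibration, close_job, find_in, landmark_of gives the robot as it stands. The module is installed in compiled form; this text tells all that it offers.
- The arm moves only by the shell command python3 -m inch 'ROWS' [OPENING] [FORCE]. ROWS is JSON, a list of rows, each a list of 2 entries, a list of its own where there are three numbers: the shift along the tool's x, y, z in m, then the turn about the tool's z in degrees. In form: [[[dx, dy, dz], turn], ...]. A call has 1 to 8 rows; each row shifts and turns the pose as measured when the row begins, along the tool's axes as they then stand; what a row does not reach is not made up. A row lasts 1/12 s, in which the tool goes at most 41.7 mm and 7.16 degrees, less where a joint would pass 70% of its speed; a pose out of reach is approached as far as the arm can. A call with a gripper value outside its range is refused whole. OPENING is the closure, from -1 (fully open) to 1 (shut), so that 0 is half open, set as the call begins (- or left out, the last holds). The fingers move at their own pace and stop on an object; FORCE is the grip in N (left out, the last holds). Time passes only in rows, so rows that do not move let the fingers close. It gives the time, the measured TCP pose, the force and the opening at its end, in the units of the state.
- observe(): the state, without advancing time (a new reading comes with each control period).
- camera(name): name is "side" or "top"; returns the picture (400x640x3 uint8, blue, green, red); there is no depth.
- calibration(name): a dict with "fov_y" (degrees; the focal length in pixels is half the picture's height over the tangent of half this angle, whatever the lens; pixels are square), "cx", "cy" (the principal point, pixels), "rvec" (rotation vector, rad) and "tvec" (3), from world to camera coordinates, as OpenCV has them. Camera axes: x right, y down, z forward; pixel columns grow to the right and rows downward; lengths in m; the calibration is good to about 2 mm. A picture is of the moment at which its call begins. calibration takes no time and is no camera call.
- close_job(): hands the job in, once; it reports no verdict.
Trained networks look in the newest picture that a camera, given by its name, has taken for a name from the list of things; names that differ only in an ending like _2 or _b are one class to them, and where a whole thing is asked for, a point or a joint stands for the part that bears it (a point fixed in the world has none). Each returns a list of dicts, best first, with "conf" (0 to 1); they miss things now and then, are a little off and sometimes report something else, mostly with a low value. They report only what shows in the picture. A call takes as long as a camera call.
- find_in(camera, thing): "point" ([x, y, z] in m, in world coordinates, good to about 4 mm: the middle of the surface that is visible of it).
- landmark_of(camera, thing): "point" ([x, y, z] in m, in world coordinates, good to about 4 mm: a listed point, or the origin of a listed thing).
The state is a dict: "clock": time; "q": joint angles; "qd": joint speeds; "effort": joint torques, N m; "position": TCP position; "tcp_rot": TCP orientation; "force": force on the tool from outside, world axes, zero at the start; "ft_torque": the same for the moment, N m; "width": finger opening in m.
Only numpy, scipy, OpenCV 4.12 (cv2) and the standard library are available. Lean on these libraries where they do the work, as an engineer would, in place of code of your own. Each camera call takes 0.05 s, during which the arm holds its last target.

## Task

Book the lot in first: stand the lot canister on the circle in front of the code reader, with its code plate squarely facing the reader's window, and leave it there. Next lock the measuring fixture by turning its cam until the high point squarely presses the spring follower in. Then leaving everything else alone, take every link casting to the measuring fixture: feel out its balance point with a small trial lift, shift the grip there, and carrying it so lay it level across a free riser, squarely crosswise to the row of risers, one casting to a riser, so that it stays balanced on that narrow top alone once let go.

Things in the scene. Friction and masses are not known exactly. Their poses are not given: they have to be found in the camera images.
- casting1: link casting, may be absent: square shank 28 x 28 mm (x = -82 to +52) joining a 50 x 50 x 40 mm block at the head (+x) to a 50 x 50 x 10 mm flange at the tail; 184 mm long. Origin mid-length on the shank's axis, 25 mm above what it lies on; any of its 4 sides may be down. 0.3 to 0.75 kg, unseen balance point on the axis anywhere from x = -12 to +32 mm, different in each casting
- casting2: link casting, may be absent: square shank 28 x 28 mm (x = -82 to +52) joining a 50 x 50 x 40 mm block at the head (+x) to a 50 x 50 x 10 mm flange at the tail; 184 mm long. Origin mid-length on the shank's axis, 25 mm above what it lies on; any of its 4 sides may be down. 0.3 to 0.75 kg, looks like casting1 but is cored differently, so balances elsewhere
- casting3: link casting, may be absent: square shank 28 x 28 mm (x = -82 to +52) joining a 50 x 50 x 40 mm block at the head (+x) to a 50 x 50 x 10 mm flange at the tail; 184 mm long. Origin mid-length on the shank's axis, 25 mm above what it lies on; any of its 4 sides may be down. 0.3 to 0.75 kg, looks like casting1 but is cored differently, so balances elsewhere
- fixture: fixed steel measuring fixture: base plate 120 (x) x 280 (y) x 12 mm with three upright risers in a row along its y, 100 mm apart. Origin under the plate's centre. A casting lies across a riser with its shank along the fixture's x, head either way
- riser1 (a point): centre of the flat top of one riser (at y = 100 mm of the fixture), 75 mm above the granite; the top is only 24 mm long along the fixture's x and 40 mm wide along its y; axes as the fixture's
- riser2 (a point): centre of the flat top of one riser (at y = 0 mm of the fixture), 75 mm above the granite; the top is only 24 mm long along the fixture's x and 40 mm wide along its y; axes as the fixture's
- riser3 (a point): centre of the flat top of one riser (at y = -100 mm of the fixture), 75 mm above the granite; the top is only 24 mm long along the fixture's x and 40 mm wide along its y; axes as the fixture's
- cam (a joint): locking cam, an eccentric steel disc (36 mm wide, 12 mm thick, 5 mm off-centre) on an upright axis on the fixture's tongue (at x -125, y 50 mm of the fixture): angle in rad, 0 when its high point faces the follower, growing anticlockwise from above; starts between 0.9 and 2.3, stays where it is left, stops at -0.8 and 2.7; light to turn
- camlever (a point): point on the cam's axis, 38 mm above the granite, at mid-height of the upright grip bar on the cam, 12 mm thick, 24 mm high, top 50 mm above the granite, 44 mm long along this point's x (from -20 to +24 mm); x points to the high point, where the bar has a rounded, dotted end; it points along the fixture's x when the cam is at 0
- follower (a joint): brass spring follower beside the cam, on its +x side: travel in m, 0 free, 0.003 fully pressed in by the cam's high point; moves only when the cam pushes it, 1 to 3 N
- reader: fixed code reader, grey block 60 x 70 x 75 mm high with a dark window; origin on the granite under the middle of its window face; it looks along its own -x over the standing circle
- spot (a point): centre of the painted circle (68 mm across, flat on the granite) in front of the reader's window, 75 mm from it
- canister: round aluminium lot canister with grey lid, 52 mm diameter, 66 mm high, 0.3 kg, standing loose; origin at the centre of its underside, z up; a raised code plate 24 x 28 mm sits on its +x side, and a black bar on the lid points from the centre to that side
- code (a point): centre of the canister's code plate, on its side at 27.5 mm from the axis, 26 mm above the underside
- datum: reference ball: 25 mm white ball on a 60 mm stalk with round foot, bystander, leave alone
- ringgauge: steel ring gauge, 60 mm outside, 16 mm high, bystander, leave alone
- vblock: dark steel block 50 x 60 x 35 mm, bystander, leave alone
- gaugecase: closed wooden gauge case 60 x 150 x 30 mm, bystander, leave alone
- driver: screwdriver lying flat, bystander, leave alone
- cleaner: white bottle, 60 mm diameter, 160 mm tall, bystander, leave alone
- angleplate: steel block 60 x 90 x 70 mm, bystander, leave alone

How it is judged:
By the outcome, as a careful person would: the job done as asked, in the order asked, and still so for the second after the job is handed in, with the robot touching nothing.
Of casting1, casting2, casting3 only 2 to 3 are there at a start; the rules pass over those that are not, and their reading is None.
At some moment in a run one of canister may be knocked a few centimetres aside while the robot is not near it.
Once in a run the grip may slacken for a moment while it holds something.
It also fails if it takes over 210 s, if anything falls off the work surface, if the arm or the gripper's body presses on something with over 40 N, if the wrist force passes 120 N, or if a joint passes its speed limit or range.

## Working session

There is one attempt and no reset: what is moved stays moved. The work goes in short steps, Python scripts to look and compute and a shell command to move; the robot and the scene stay as the last step left them, time stands still between calls to the robot, and variables do not carry over. Pictures are saved under pics/ and viewed, and the job is handed in when it is done.

```bash
mkdir -p pics; ls; python3 - <<'E'
from bench import *
import cv2
s=observe();print({k:(s[k] if not hasattr(s[k],'__len__') else [round(float(x),4) for x in s[k]]) for k in s})
for c in ['side','top']:
    cv2.imwrite(f'pics/{c}0.png',camera(c)); print(c,calibration(c))
E
```

```text
pics
{'clock': 0.0, 'q': [-1.3651, 0.2458, 1.559, -0.0, 1.3387, -0.1741], 'qd': [-0.001, 0.0012, 0.0011, -0.0007, 0.0007, -0.0003], 'effort': [-0.0018, -41.5841, -31.4599, 0.0684, 0.0333, -0.0001], 'position': [0.2409, -0.603, 0.1763], 'tcp_rot': [0.8279, -0.5609, -0.0007, -0.0007], 'force': [0.4887, 0.4274, -0.5944], 'ft_torque': [0.0027, 0.001, 0.0066], 'width': 0.09410330093814905}
side {'fov_y': 55.06295604081307, 'cx': 324.3044363268034, 'cy': 198.837818547706, 'rvec': array([ 0.14552082, -2.80740265,  1.30340088]), 'tvec': array([0.54285133, 0.11407356, 1.11974842])}
top {'fov_y': 47.509354151601606, 'cx': 322.60322707432437, 'cy': 207.8754999919592, 'rvec': array([ 2.15512637, -2.18927179,  0.10422499]), 'tvec': array([-0.02721927,  0.56774068,  1.64769841])}
```

View pics/side0.png

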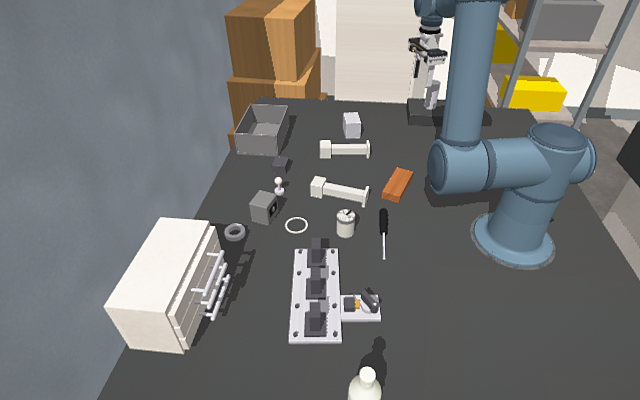

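View pics/top0.png

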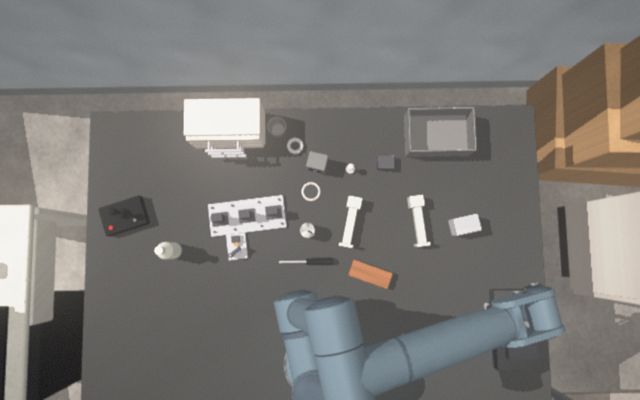

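```bash
python3 - <<'E'
from bench import *
import numpy as np
for c in ['side','top']:
    for f,names in ((landmark_of,['casting1','fixture','riser1','riser2','riser3','camlever','reader','spot','canister','code']),(find_in,['casting1','canister','cleaner','angleplate','datum','vblock','gaugecase','driver','ringgauge'])):
        for n in names:
            try: r=f(c,n)
            except Exception as e: print(c,n,e);continue
            print(c,f.__name__,n,[(np.round(d['point'],3).tolist(),round(d['conf'],2)) for d in r[:5]])
print(observe()['clock'])
E
```

```text
side call casting1 [([0.512, -0.388, 0.029], 0.97), ([0.515, -0.13, 0.025], 0.6)]
side call fixture [([0.544, 0.248, 0.0], 0.85)]
side call riser1 [([0.554, 0.148, 0.072], 0.7), ([0.536, 0.35, 0.076], 0.62), ([0.541, 0.244, 0.076], 0.6)]
side call riser2 [([0.554, 0.148, 0.072], 0.7), ([0.536, 0.35, 0.076], 0.62), ([0.541, 0.244, 0.076], 0.6)]
side call riser3 [([0.554, 0.148, 0.072], 0.7), ([0.536, 0.35, 0.076], 0.62), ([0.541, 0.244, 0.076], 0.6)]
side call camlever [([0.41, 0.282, 0.039], 0.82)]
side call reader [([0.703, -0.01, -0.007], 0.85)]
side call spot [([0.634, 0.01, 0.002], 0.94)]
side call canister [([0.483, 0.025, 0.003], 0.58), ([0.324, -0.203, 0.0], 0.45), ([0.534, 0.348, 0.075], 0.31)]
side call code [([0.471, 0.001, 0.027], 0.97), ([0.329, -0.205, -0.001], 0.41)]
side call casting1 [([0.521, -0.125, 0.039], 0.83), ([0.524, -0.378, 0.042], 0.6)]
side call canister [([0.484, 0.04, 0.058], 0.69)]
side call cleaner [([0.422, 0.529, 0.119], 0.75), ([0.526, 0.287, 0.013], 0.38)]
side call angleplate []
side call datum [([0.711, -0.132, 0.015], 0.5)]
side call vblock [([0.
[... 821 characters left out ...]
-0.274, -0.0], 0.5)]
top call canister [([0.488, 0.021, 0.002], 0.48), ([0.421, 0.521, 0.001], 0.18)]
top call code []
top call casting1 [([0.526, -0.134, 0.042], 0.84), ([0.526, -0.377, 0.041], 0.74)]
top call canister [([0.525, -0.377, 0.038], 0.63), ([0.488, 0.023, 0.068], 0.45), ([0.708, -0.007, 0.067], 0.28)]
top call cleaner [([0.422, 0.502, 0.108], 0.87)]
top call angleplate [([0.498, -0.539, 0.072], 0.82)]
top call datum [([0.709, -0.142, 0.051], 0.48)]
top call vblock [([0.736, -0.266, 0.034], 0.57)]
top call gaugecase [([0.325, -0.203, 0.026], 0.87)]
top call driver [([0.374, -0.016, 0.025], 0.76), ([0.41, 0.285, 0.052], 0.29)]
top call ringgauge [([0.804, 0.069, 0.015], 0.53)]
2.0
```

```bash
cat > h.py <<'E'
from bench import *
import numpy as np, cv2
from scipy.spatial.transform import Rotation as R
def K(c):
    k=calibration(c);f=200/np.tan(np.radians(k['fov_y']/2))
    return np.array([[f,0,k['cx']],[0,f,k['cy']],[0,0,1.]]),R.from_rotvec(k['rvec']).as_matrix(),np.array(k['tvec'])
def px(c,p):
    k,r,t=K(c);q=k@(r@np.array(p,float)+t);return q[:2]/q[2]
def ray(c,uv,z):
    k,r,t=K(c);d=r.T@np.linalg.solve(k,[uv[0],uv[1],1]);o=-r.T@t
    return o+d*(z-o[2])/d[2]
def crop(c,img,u0,v0,u1,v1,name,s=6):
    im=cv2.resize(img[v0:v1,u0:u1],None,fx=s,fy=s,interpolation=cv2.INTER_CUBIC)
    for u in range((u0//10+1)*10,u1,10): cv2.putText(im,str(u),((u-u0)*s,8),0,.3,(0,255,255),1);cv2.line(im,((u-u0)*s,10),((u-u0)*s,14),(0,255,255))
    for v in range((v0//10+1)*10,v1,10): cv2.putText(im,str(v),(0,(v-v0)*s),0,.3,(0,255,255),1)
    cv2.imwrite('pics/'+name,im)
def st():
    s=observe();Rm=R.from_quat(s['tcp_rot']).as_matrix();p=np.array(s['position'])
    return s,p,Rm
def to(x,y,z,yaw=None):
    """shift in tool axes to reach world TCP; turn about tool z so tool-x heading = yaw (mod 180)"""
    s,p,Rm=st();d=Rm.T@(np.array([x,y,z])-p)
    h=np.degrees(np.arctan2(Rm[1,0],Rm[0,0]))
    print('t',round(s['clock'],2),'pos',np.round(p,4),'head',round(h,1),'w',round(s['width'],4),'q6',round(s['q'][5],2))
    print('shift tool mm',np.round(d*1000,1))
    if yaw is not None:
        dd=(yaw-h+90)%180-90
        print('turn',round(-dd,1),'(tool z down)')
E
python3 - <<'E'
from h import *
t=cv2.imread('pics/top0.png');s=cv2.imread('pics/side0.png')
crop('top',t,200,180,300,265,'ct_fix.png',8)
crop('top',t,285,140,370,245,'ct_can.png',6)
crop('side',s,235,180,370,250,'cs_can.png',6)
crop('side',s,285,230,390,345,'cs_fix.png',5)
E
```

```text
(no output)
```

View pics/ct_can.png

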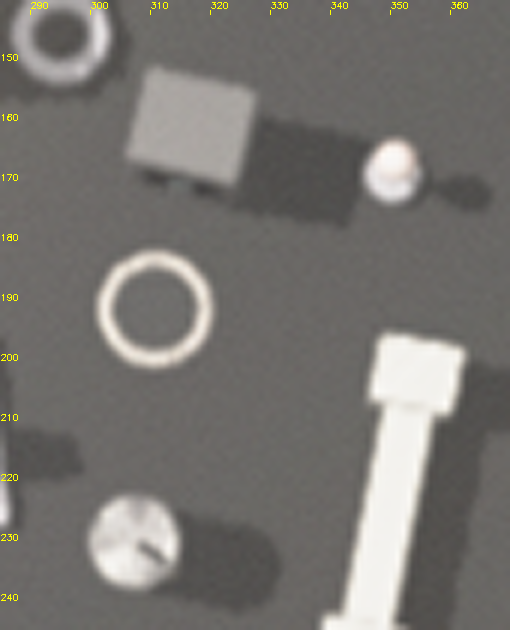

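View pics/cs_can.png

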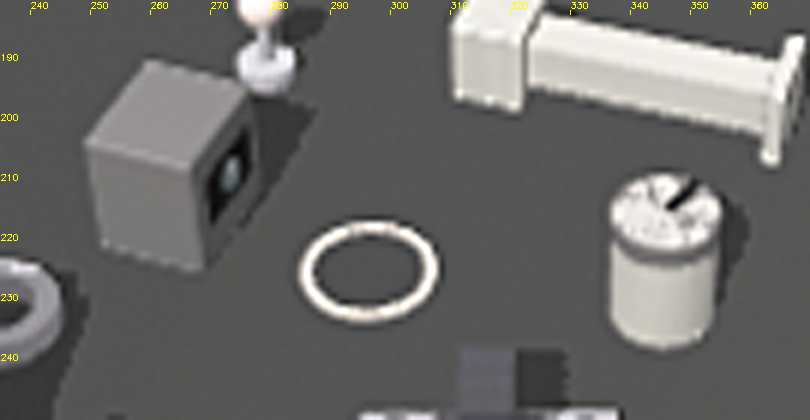

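View pics/ct_fix.png

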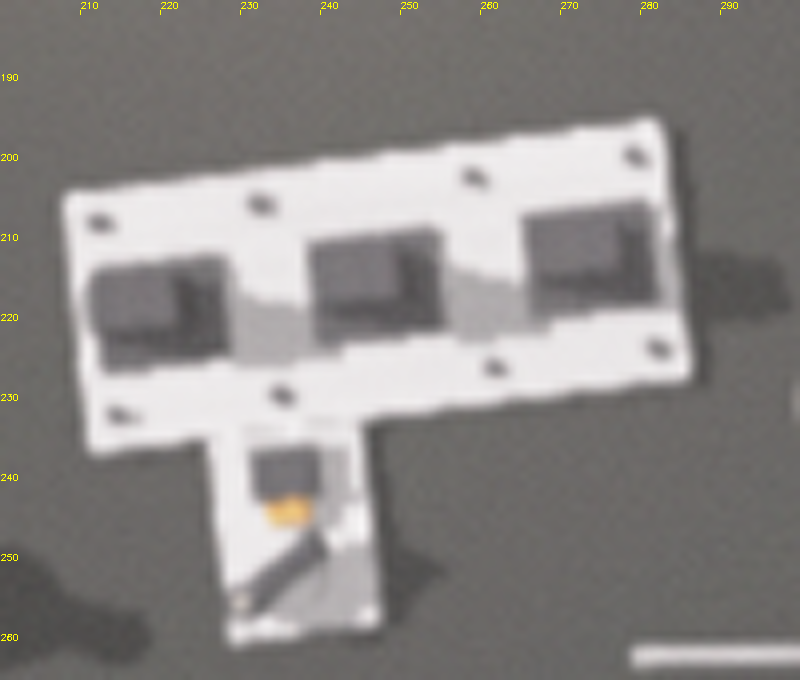

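View pics/cs_fix.png

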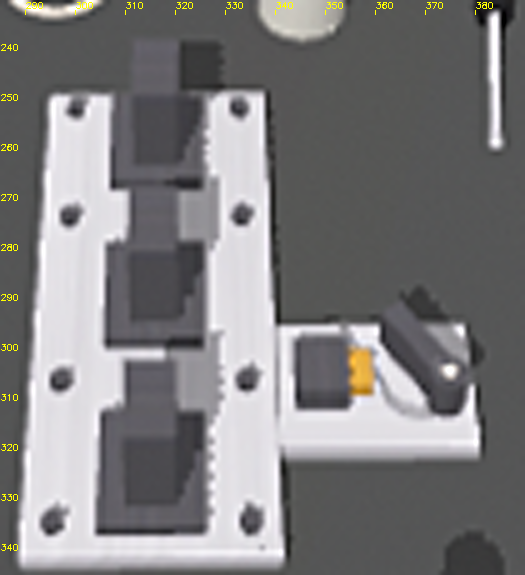

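```bash
python3 - <<'E'
from h import *
def P(lst,z): return [ray('top',p,z)[:2] for p in lst]
def ang(a,b): d=b-a; return round(np.degrees(np.arctan2(d[1],d[0])),1), round(np.linalg.norm(d),4)
r=P([(309.7,151.2),(327.5,155.3),(323.8,171.2),(306,166.3)],.075)
print('reader',np.round(r,4)); print([ang(r[0],r[1]),ang(r[1],r[2]),ang(r[3],r[2]),ang(r[0],r[3])])
print('winmid',(r[2]+r[3])/2)
print('spot',ray('top',(310.8,191.3),0),'side',ray('side',(296,225.3),0))
b=P([(307.8,230.2),(312.5,233.3)],.066);print('bar',np.round(b,4),ang(*b))
bs=[ray('side',p,.066)[:2] for p in [(345.5,214.5),(350.5,209.5)]];print('bar side',np.round(bs,4),ang(*bs))
print('can top',ray('top',(307.5,230.2),.066),'side',ray('side',(345,215),.066))
f=P([(208.1,204.1),(281.9,194.8),(286.2,227.2),(211.5,236.9)],.012)
print('fix',np.round(f,4),[ang(f[1],f[0]),ang(f[2],f[3]),ang(f[3],f[0]),ang(f[2],f[1])],np.mean(f,0))
l=P([(229.8,255.2),(239.8,246.9)],.05);print('lever',np.round(l,4),ang(l[1],l[0]))
ls=[ray('side',p,.05)[:2] for p in [(373,305),(364,292)]];print('lever side',np.round(ls,4),ang(ls[1],ls[0]))
# riser tops
for c in [(216.2,218),(244.2,215),(271.4,211)]: print('riser',ray('top',c,.075))
E
```

```text
reader [[ 0.7697  0.0074]
 [ 0.7536 -0.0568]
 [ 0.6955 -0.0425]
 [ 0.7144  0.0215]]
[(np.float64(-104.1), np.float64(0.0662)), (np.float64(166.1), np.float64(0.0598)), (np.float64(-106.5), np.float64(0.0667)), (np.float64(165.7), np.float64(0.057))]
winmid [ 0.70497135 -0.01050574]
spot [0.63315032 0.00722272 0.        ] side [0.63044579 0.0126747  0.        ]
bar [[0.484  0.0182]
 [0.4726 0.0015]] (np.float64(-124.3), np.float64(0.0202))
bar side [[ 0.4826  0.0211]
 [ 0.4694 -0.0019]] (np.float64(-119.8), np.float64(0.0265))
can top [0.48401449 0.01926103 0.066     ] side [0.48387181 0.02334306 0.066     ]
fix [[0.5895 0.3899]
 [0.6201 0.1149]
 [0.4989 0.0998]
 [0.4674 0.3763]] [(np.float64(96.3), np.float64(0.2767)), (np.float64(96.5), np.float64(0.2783)), (np.float64(6.4), np.float64(0.1229)), (np.float64(7.1), np.float64(0.1221))] [0.54398437 0.24521352]
lever [[0.3992 0.3006]
 [0.4284 0.2647]] (np.float64(129.1), np.float64(0.0463))
lever side [[0.401  0.3058]
 [0.4225 0.2717]] (np.float64(122.3), np.float64(0.0404))
riser [0.53229967 0.34460862 0.075     ]
riser [0.5414785  0.24457035 0.075     ]
riser [0.5543048 0.1472585 0.075    ]
```

```bash
python3 -c "
from h import *
to(.484,.021,.17,-32)"
```

```text
t 2.0 pos [ 0.241  -0.6037  0.1773] head -68.2 w 0.0937 q6 -0.17
shift tool mm [-490.1 -457.3    7.4]
turn -36.2 (tool z down)
```

```bash
python3 -m inch '[[[-0.0288,-0.0269,0],0],[[-0.0288,-0.0269,0],0],[[-0.0288,-0.0269,0],0],[[-0.0288,-0.0269,0],0],[[-0.0288,-0.0269,0],0],[[-0.0288,-0.0269,0],0],[[-0.0288,-0.0269,0],0],[[-0.0288,-0.0269,0],0]]' -1; python3 -m inch '[[[-0.0288,-0.0269,0],0],[[-0.0288,-0.0269,0],0],[[-0.0288,-0.0269,0],0],[[-0.0288,-0.0269,0],0],[[-0.0288,-0.0269,0],0],[[-0.0288,-0.0269,0],0],[[0,0,0],0]]' -1; python3 -c "
from h import *
to(.484,.021,.17,-32)"
```

```text
clock: 2.67
position: [0.3565, -0.305, 0.1756]
tcp_rot: [0.824, -0.566, 0.001, 0.001]
force: [0.4, 1.0, -0.3]
width: 0.0939
clock: 3.25
position: [0.4489, -0.0694, 0.1774]
tcp_rot: [0.826, -0.564, 0.004, -0.0]
force: [0.3, -1.1, 0.2]
width: 0.0939
t 3.25 pos [ 0.4489 -0.0694  0.1774] head -68.7 w 0.0939 q6 0.8
shift tool mm [-71.6 -65.5   7.3]
turn -36.7 (tool z down)
```

Take a picture here (arm stops short of the canister) to check for a third casting and the bar heading.

```bash
python3 - <<'E'
from h import *
t=camera('top');s=camera('side')
cv2.imwrite('pics/t1.png',t);cv2.imwrite('pics/s1.png',s)
for c in ('top','side'):
    for n in ('canister','code','casting1'): print(c,n,[(np.round(d['point'],3).tolist(),round(d['conf'],2)) for d in landmark_of(c,n)[:4]])
crop('side',s,300,180,400,250,'cs1.png',8)
E
```

```text
top canister [([0.486, 0.022, 0.001], 0.48)]
top code []
top casting1 [([0.513, -0.135, 0.026], 0.8), ([0.512, -0.383, 0.026], 0.74)]
side canister [([0.483, 0.02, 0.002], 0.63)]
side code [([0.472, 0.002, 0.028], 0.69), ([0.537, 0.348, 0.074], 0.4)]
side casting1 [([0.514, -0.384, 0.029], 0.95), ([0.515, -0.131, 0.024], 0.7)]
```

View pics/t1.png

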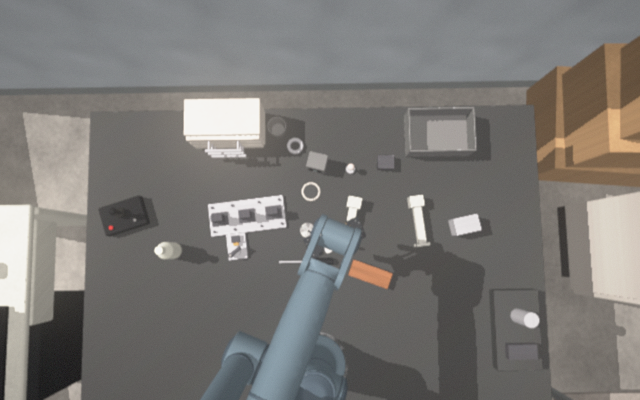

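View pics/s1.png

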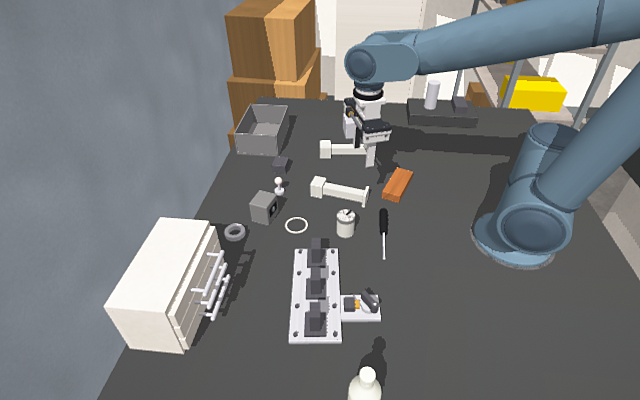

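```bash
python3 -m inch '[[[-0.0358,-0.033,0],0],[[-0.0358,-0.0325,0],0],[[0,0,0],-7.1],[[0,0,0],-7.1],[[0,0,0],-7.1],[[0,0,0],-7.1],[[0,0,0],-7],[[0,0,0],0]]' -1;  python3 -c "
from h import *
to(.484,.021,.018,-32)"
```

```text
clock: 4.32
position: [0.4826, 0.002, 0.1769]
tcp_rot: [0.955, -0.295, 0.004, 0.002]
force: [0.1, 0.5, -0.3]
width: 0.094
t 4.32 pos [0.4826 0.002  0.1769] head -34.3 w 0.094 q6 0.37
shift tool mm [-11.  -16.7 158.7]
turn -2.3 (tool z down)
```

```bash
python3 -m inch '[[[-0.011,-0.0167,0],-2.3],[[0,0,0],0],[[0,0,0.035],0],[[0,0,0.035],0],[[0,0,0],0]]' -1;  python3 -c "
from h import *
to(.484,.021,.018,-32)"
```

```text
clock: 4.73
position: [0.4865, 0.0169, 0.1079]
tcp_rot: [0.958, -0.286, 0.008, 0.002]
force: [-0.4, 0.5, -1.1]
width: 0.0939
t 4.73 pos [0.4865 0.0169 0.1079] head -33.2 w 0.0939 q6 0.39
shift tool mm [-5.9 -2.1 89.8]
turn -1.2 (tool z down)
```

```bash
python3 -m inch '[[[-0.0055,-0.002,0],-1.2],[[0,0,0],0],[[0,0,0.03],0],[[0,0,0.03],0],[[0,0,0.028],0],[[0,0,0],0]]' -1;  python3 -c "
from h import *
to(.484,.021,.018,-32)"
```

```text
clock: 5.23
position: [0.4924, 0.0172, 0.0283]
tcp_rot: [0.96, -0.279, 0.017, 0.002]
force: [-1.7, 0.2, -0.6]
width: 0.0942
t 5.23 pos [0.4924 0.0172 0.0283] head -32.4 w 0.0942 q6 0.38
shift tool mm [-9.5  1.3 10. ]
turn -0.4 (tool z down)
```

```bash
python3 - <<'E'
s=open('h.py').read()
s=s.replace("    print('shift tool mm'","    print('tilt deg (world x,y of tool z):',np.round(np.degrees(Rm[:2,2]),2))\n    print('shift tool mm'")
open('h.py','w').write(s)
E
python3 -m inch '[[[-0.0095,0.001,0],-0.4],[[0,0,0],0],[[0,0,0.006],0],[[0,0,0.004],0],[[0,0,0],0]]' -1;  python3 -c "
from h import *
to(.484,.021,.018,-32)"
```

```text
clock: 5.65
position: [0.4898, 0.0205, 0.0266]
tcp_rot: [0.961, -0.276, 0.024, 0.001]
force: [-0.5, 0.3, -1.4]
width: 0.0938
t 5.65 pos [0.4898 0.0205 0.0266] head -32.1 w 0.0938 q6 0.38
tilt deg (world x,y of tool z): [ 2.57 -0.91]
shift tool mm [-5.6  2.7  8.3]
turn -0.1 (tool z down)
```

```bash
for i in 1 2; do python3 -m inch '[[[0,0,0],0],[[0,0,0],0],[[0,0,0],0]]' -1 >/dev/null;  python3 -c "
from h import *
to(.484,.021,.018,-32)
s=observe();print(np.round(s['q'],4),np.round(s['qd'],3))"; done
```

```text
t 5.9 pos [0.4914 0.0202 0.0285] head -32.1 w 0.0937 q6 0.38
tilt deg (world x,y of tool z): [ 2.76 -0.95]
shift tool mm [-7.2  3.4 10.1]
turn -0.1 (tool z down)
[-0.1851  0.0377  2.0899 -0.009   0.9636  0.3795] [-0.002 -0.005 -0.004  0.     0.003 -0.002]
t 6.15 pos [0.4918 0.0201 0.0289] head -32.1 w 0.0938 q6 0.38
tilt deg (world x,y of tool z): [ 2.8  -0.96]
shift tool mm [-7.6  3.5 10.5]
turn -0.1 (tool z down)
[-0.1852  0.0374  2.0893 -0.009   0.9638  0.3796] [-0.001  0.001  0.001 -0.001  0.    -0.001]
```

```bash
python3 -m inch '[[[-0.0076,0.0035,0.010],0],[[-0.003,0.001,0.004],0],[[0,0,0],0]]' -1 >/dev/null;  python3 -c "
from h import *
to(.484,.021,.018,-32)
s=observe();print(np.round(s['q'],4),np.round(s['qd'],3))"
```

```text
t 6.4 pos [0.4801 0.0218 0.0129] head -32.1 w 0.0942 q6 0.38
tilt deg (world x,y of tool z): [ 2.8  -0.96]
shift tool mm [ 4.  -1.5 -4.9]
turn -0.1 (tool z down)
[-0.1863  0.0403  2.1224 -0.0092  0.9278  0.3789] [-0.003  0.004  0.025  0.     0.    -0.002]
```

```bash
python3 -m inch '[[[0.004,-0.0015,-0.002],0],[[0,0,0],0]]' -1 >/dev/null; python3 -m inch '[[[0,0,0],0],[[0,0,0],0],[[0,0,0],0],[[0,0,0],0],[[0,0,0],0],[[0,0,0],0]]' 1 30;  python3 -c "
from h import *
to(.634,.009,.03,76)"
```

```text
clock: 7.07
position: [0.4842, 0.021, 0.0148]
tcp_rot: [0.961, -0.276, 0.025, 0.001]
force: [-0.5, -0.0, -1.8]
width: 0.0573
t 7.07 pos [0.4842 0.021  0.0148] head -32.1 w 0.0573 q6 0.38
tilt deg (world x,y of tool z): [ 2.75 -0.95]
shift tool mm [133.9 -69.6  -7.8]
turn 71.9 (tool z down)
```

```bash
python3 -m inch '[[[0,0,0],0],[[0,0,0],0],[[0,0,0],0],[[0,0,0],0]]' 1 30; python3 -m inch '[[[0,0,-0.012],0],[[0,0,-0.012],0],[[0,0,0],0]]' 1 30
```

```text
clock: 7.4
position: [0.4849, 0.0207, 0.0152]
tcp_rot: [0.961, -0.276, 0.026, 0.001]
force: [0.2, -0.9, -0.0]
width: 0.0518
clock: 7.65
position: [0.4805, 0.0218, 0.0372]
tcp_rot: [0.961, -0.276, 0.023, 0.002]
force: [-0.1, -0.6, -2.6]
width: 0.0515
```

```bash
python3 - <<'E'
from h import *
t=camera('top');s=camera('side')
crop('side',s,300,150,400,250,'cs2.png',7)
to(.634,.009,.03,76)
for c in ('top','side'):
    for n in ('canister','code'): print(c,n,[(np.round(d['point'],3).tolist(),round(d['conf'],2)) for d in landmark_of(c,n)[:4]])
E
```

```text
t 7.75 pos [0.4793 0.0219 0.0355] head -32.1 w 0.052 q6 0.38
tilt deg (world x,y of tool z): [ 2.29 -0.86]
shift tool mm [137.6 -71.2  11.9]
turn 71.9 (tool z down)
top canister [([0.712, -0.142, -0.0], 0.41)]
top code [([0.535, 0.343, 0.074], 0.57)]
side canister [([0.48, 0.026, 0.02], 0.59)]
side code [([0.466, 0.001, 0.047], 0.84)]
```

View pics/cs2.png

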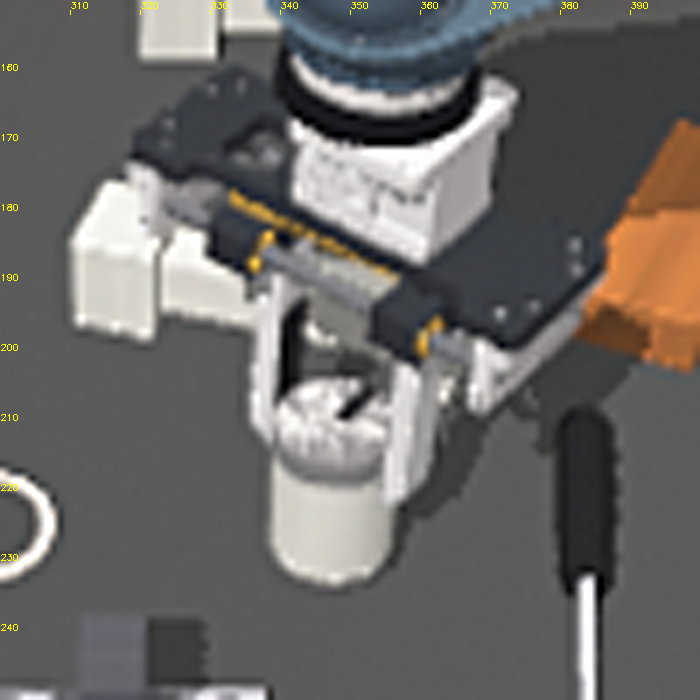

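```bash
python3 -m inch '[[[0.0275,-0.0142,0],0],[[0.0275,-0.0142,0],0],[[0.0275,-0.0142,0],0],[[0.0275,-0.0142,0],0],[[0.0275,-0.0142,0],0],[[0,0,0],0],[[0,0,0],-7],[[0,0,0],-7]]'; python3 -m inch '[[[0,0,0],-7],[[0,0,0],-7],[[0,0,0],-7],[[0,0,0],-7],[[0,0,0],-7],[[0,0,0],-7],[[0,0,0],-7],[[0,0,0],-7]]';python3 -m inch '[[[0,0,0],-7],[[0,0,0],-7],[[0,0,0],-7],[[0,0,0],-7],[[0,0,0],-7],[[0,0,0],0]]';python3 -c "
from h import *
to(.634,.009,.03,76)"
```

```text
clock: 8.62
position: [0.6333, 0.0098, 0.0304]
tcp_rot: [0.988, -0.153, 0.013, 0.004]
force: [-0.2, 0.2, -2.4]
width: 0.0516
clock: 9.28
position: [0.6254, 0.0108, 0.0221]
tcp_rot: [0.941, 0.339, 0.003, 0.006]
force: [0.4, 0.0, -3.4]
width: 0.0513
clock: 9.78
position: [0.6192, 0.0117, 0.0164]
tcp_rot: [0.79, 0.613, -0.002, 0.003]
force: [-0.7, -0.3, -2.9]
width: 0.0518
t 9.78 pos [0.6192 0.0117 0.0164] head 75.6 w 0.0518 q6 -1.47
tilt deg (world x,y of tool z): [ 0.01 -0.48]
shift tool mm [  0.9  15.1 -13.5]
turn -0.4 (tool z down)
```

```bash
python3 -m inch '[[[0.001,0.0155,-0.008],-0.4],[[0,0,0],0]]';python3 - <<'E'
from h import *
t=camera('top');s=camera('side')
crop('side',s,250,170,350,250,'cs3.png',8)
to(.634,.009,.016,76)
for c in ('top','side'):
    for n in ('canister','code'): print(c,n,[(np.round(d['point'],3).tolist(),round(d['conf'],2)) for d in landmark_of(c,n)[:4]])
E
```

```text
clock: 9.95
position: [0.6326, 0.0093, 0.0229]
tcp_rot: [0.79, 0.614, -0.004, 0.002]
force: [0.8, 0.9, -1.3]
width: 0.0513
t 10.05 pos [0.6289 0.0102 0.0205] head 75.7 w 0.0517 q6 -1.48
tilt deg (world x,y of tool z): [-0.55 -0.38]
shift tool mm [0.1 5.2 4.4]
turn -0.3 (tool z down)
top canister []
top code [([0.542, 0.25, 0.076], 0.3)]
side canister [([0.626, 0.01, 0.006], 0.6)]
side code [([0.653, -0.001, 0.032], 0.57), ([0.326, -0.203, -0.003], 0.2)]
```

View pics/cs3.png

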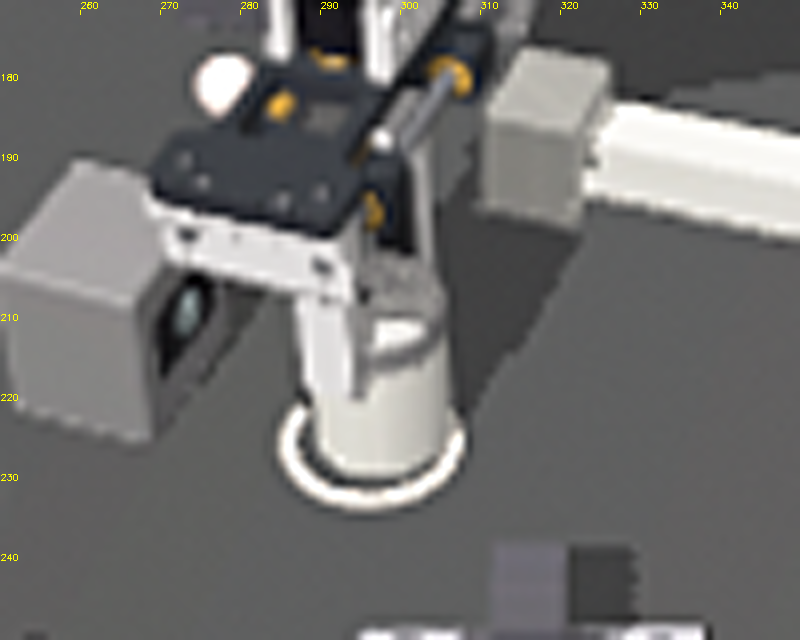

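```bash
python3 -m inch '[[[0,0.0055,0.004],-0.3],[[0,0.001,0.002],0],[[0,0,0.0015],0]]';python3 - <<'E'
from h import *
to(.634,.009,.0155,76)
E
```

```text
clock: 10.5
position: [0.6366, 0.008, 0.0157]
tcp_rot: [0.787, 0.617, -0.005, 0.001]
force: [-5.3, -0.7, 8.7]
width: 0.0517
t 10.5 pos [0.6366 0.008  0.0157] head 76.1 w 0.0517 q6 -1.48
tilt deg (world x,y of tool z): [-0.45 -0.45]
shift tool mm [ 0.3 -2.7  0.2]
turn 0.1 (tool z down)
```

```bash
python3 -m inch '[[[0,-0.0005,0],0],[[0,0,0],0],[[0,0,0],0],[[0,0,0],0],[[0,0,0],0],[[0,0,0],0]]' -0.6;python3 - <<'E'
from h import *
to(.634,.009,.0155,76)
E
```

```text
clock: 11.0
position: [0.6388, 0.0075, 0.0174]
tcp_rot: [0.788, 0.616, -0.004, 0.002]
force: [-0.5, 0.3, -0.4]
width: 0.0749
t 11.0 pos [0.6388 0.0075 0.0174] head 76.1 w 0.0749 q6 -1.48
tilt deg (world x,y of tool z): [-0.17 -0.49]
shift tool mm [ 0.3 -5.   1.9]
turn 0.1 (tool z down)
```

```bash
python3 -m inch '[[[0,0,-0.03],0],[[0,0,-0.04],0],[[0,0,-0.04],0],[[0,0,-0.04],0],[[0,0,0],0]]' -1 ;python3 - <<'E'
from h import *
to(.413,.285,.17,128)
E
```

```text
clock: 11.42
position: [0.6361, 0.0094, 0.1685]
tcp_rot: [0.788, 0.616, -0.007, -0.002]
force: [0.5, -0.9, 2.1]
width: 0.0939
t 11.42 pos [0.6361 0.0094 0.1685] head 76.1 w 0.0939 q6 -1.48
tilt deg (world x,y of tool z): [-0.77 -0.38]
shift tool mm [ 213.7 -282.9   -0.3]
turn -51.9 (tool z down)
```

```bash
python3 -m inch '[[[0.024,-0.032,0],0],[[0.024,-0.032,0],0],[[0.024,-0.032,0],0],[[0.024,-0.032,0],0],[[0.024,-0.032,0],0],[[0.024,-0.032,0],0],[[0.024,-0.032,0],0],[[0.02,-0.03,0],0]]' -1 ;python3 - <<'E'
from h import *
t=camera('top');s=camera('side')
crop('side',s,235,180,345,250,'cs4.png',7)
crop('top',t,285,140,350,230,'ct4.png',7)
cv2.imwrite('pics/t4.png',t);cv2.imwrite('pics/s4.png',s)
to(.413,.285,.17,128)
for c in ('top','side'):
    for n in ('canister','code','spot','camlever'): print(c,n,[(np.round(d['point'],3).tolist(),round(d['conf'],2)) for d in landmark_of(c,n)[:4]])
E
```

```text
clock: 12.08
position: [0.435, 0.2572, 0.1716]
tcp_rot: [0.792, 0.611, -0.002, 0.003]
force: [0.4, 0.6, -1.1]
width: 0.0941
t 12.18 pos [0.4333 0.2587 0.1714] head 75.7 w 0.0942 q6 -1.0
tilt deg (world x,y of tool z): [ 0.   -0.39]
shift tool mm [ 20.5 -26.2   1.2]
turn -52.3 (tool z down)
top canister [([0.635, 0.007, 0.004], 0.56), ([0.544, 0.248, -0.0], 0.27)]
top code [([0.658, -0.002, 0.024], 0.57), ([0.424, 0.518, 0.003], 0.16)]
top spot [([0.631, 0.008, 0.001], 0.82)]
top camlever []
side canister [([0.633, 0.012, 0.0], 0.76)]
side code [([0.659, -0.0, 0.03], 0.78)]
side spot [([0.635, 0.013, -0.0], 0.96), ([0.703, -0.008, -0.003], 0.45)]
side camlever [([0.41, 0.281, 0.036], 0.63), ([0.496, -0.548, 0.003], 0.51), ([0.514, -0.387, 0.027], 0.36)]
```

View pics/cs4.png

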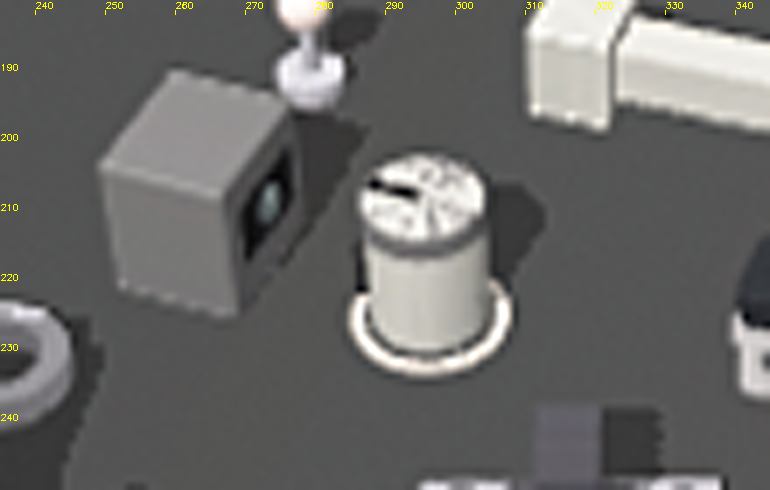

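View pics/ct4.png

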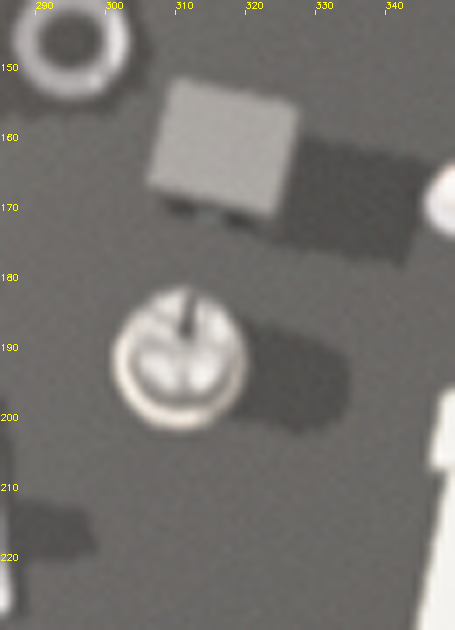

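```bash
python3 - <<'E'
from h import *
def ang(a,b): d=(b-a)[:2]; return round(np.degrees(np.arctan2(d[1],d[0])),1), round(np.linalg.norm(d),4)
t=cv2.imread('pics/t4.png');s=cv2.imread('pics/s4.png')
def dark(c,img,cen,rad,zs=.066):
    g=img.min(2).astype(float) if False else img.mean(2)
    H,W=g.shape;ys,xs=np.mgrid[0:H,0:W]
    # sample in world on lid plane polar grid
    C=ray(c,cen,zs)
    best=[]
    for a in np.arange(-180,180,2):
        v=[]
        for r in np.linspace(.008,.021,14):
            u=px(c,[C[0]+r*np.cos(np.radians(a)),C[1]+r*np.sin(np.radians(a)),zs])
            v.append(cv2.getRectSubPix(g.astype(np.float32),(1,1),(float(u[0]),float(u[1])))[0,0])
        best.append((np.mean(v),a))
    best.sort();return C,best[:6]
for c,img,cen in (('top',t,px('top',[.635,.009,.066])),('side',s,px('side',[.635,.009,.066]))):
    print(c,cen,dark(c,img,cen,.02))
p=ray('top',(311.3,187.9),.066),ray('top',(312.1,182.1),.066);print(ang(*p))
p=ray('side',(293.5,207.5),.066),ray('side',(287,206),.066);print(ang(*p),p)
# reader edges side: top front edge (window side): crop (215,195)->(300,110): 
p=ray('side',(265.7,207.9),.075),ray('side',(277.3,194.4),.075);print('win edge',ang(*p),p)
p=ray('side',(248.9,203.6),.075),ray('side',(265.7,207.9),.075);print('side edge',ang(*p))
p=ray('side',(259.5,190.2),.075),ray('side',(277,194.4),.075);print('far side edge',ang(*p))
# canister base centre via lid disc fits
print('lid top',ray('top',(310.3,190.0),.066))
E
```

```text
top [309.81605133 188.38962553] (array([0.635, 0.009, 0.066]), [(np.float32(122.87834), np.int64(-24)), (np.float32(123.57877), np.int64(-26)), (np.float32(124.41832), np.int64(-22)), (np.float32(125.999886), np.int64(-28)), (np.float32(127.26233), np.int64(-20)), (np.float32(129.62056), np.int64(-30))])Traceback (most recent call last):
  File "<stdin>", line 18, in <module>
  File "<stdin>", line 13, in dark
  File "h.py", line 8, in px
    k,r,t=K(c);q=k@(r@np.array(p,float)+t);return q[:2]/q[2]
          ~^^^
  File "h.py", line 5, in K
    k=calibration(c);f=200/np.tan(np.radians(k['fov_y']/2))
ValueError: time passes only in moves, steps and waits
```

```bash
sed -i 's/^def K(c):/import functools\n@functools.lru_cache(None)\ndef K(c):/' h.py; cat > m.py <<'E'
from h import *
def ang(a,b): d=(b-a)[:2]; return round(np.degrees(np.arctan2(d[1],d[0])),1), round(np.linalg.norm(d),4)
def patch(c,img,C,z,half=.04,n=241):
    # rectified top-down patch, world x -> up, y -> left
    g=np.linspace(-half,half,n);X=C[0]+g[::-1];Y=C[1]+g[::-1]
    k,r,t=K(c)
    xx,yy=np.meshgrid(X,Y,indexing='ij')
    P=np.stack([xx,yy,np.full_like(xx,z)],-1)@r.T+t
    q=P@k.T
    return cv2.remap(img,(q[...,0]/q[...,2]).astype(np.float32),(q[...,1]/q[...,2]).astype(np.float32),cv2.INTER_CUBIC)
E
python3 - <<'E'
from m import *
t=cv2.imread('pics/t4.png');s=cv2.imread('pics/s4.png')
a=[]
for c,i in (('top',t),('side',s)):
    for C,z in (((.635,.009),.066),((.735,-.016),.075)):
        im=cv2.resize(patch(c,i,C,z,.05,301),(380,380)); cv2.line(im,(190,0),(190,380),(0,255,255),1);cv2.line(im,(0,190),(380,190),(0,255,255),1);a.append(im)
cv2.imwrite('pics/rect4.png',np.vstack([np.hstack(a[:2]),np.hstack(a[2:])])[:, :])
cv2.imwrite('pics/rect4.png',cv2.resize(cv2.imread('pics/rect4.png'),(600,600)))
E
```

```text
(no output)
```

View pics/rect4.png

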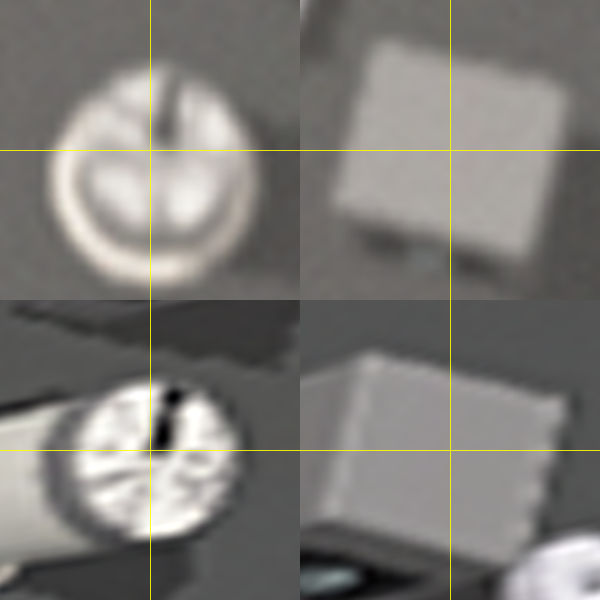

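```bash
python3 -m inch '[[[0.0195,-0.0250,0],0],[[0,0,0],7],[[0,0,0],7],[[0,0,0],7],[[0,0,0],7],[[0,0,0],7],[[0,0,0],5],[[0,0,0],0]]' 0.36 ;python3 - <<'E'
from h import *
to(.414,.283,.08,36)
E
```

```text
clock: 13.25
position: [0.422, 0.2765, 0.1708]
tcp_rot: [0.958, 0.288, -0.001, 0.004]
force: [0.6, 0.3, -0.6]
width: 0.0443
t 13.25 pos [0.422  0.2765 0.1708] head 33.5 w 0.0443 q6 -0.22
tilt deg (world x,y of tool z): [-0.01 -0.46]
shift tool mm [ -2.7 -10.4  90.8]
turn -2.5 (tool z down)
```

```bash
python3 - <<'E'
from m import *
t=cv2.imread('pics/top0.png');s=cv2.imread('pics/side0.png')
a=[]
for c,i in (('top',t),('side',s)):
    im=cv2.resize(patch(c,i,(.414,.283),.05,.04,301),(400,400)); cv2.line(im,(200,0),(200,400),(0,255,255),1);cv2.line(im,(0,200),(400,200),(0,255,255),1);a.append(im)
cv2.imwrite('pics/lev.png',np.hstack(a))
E
```

View pics/lev.png

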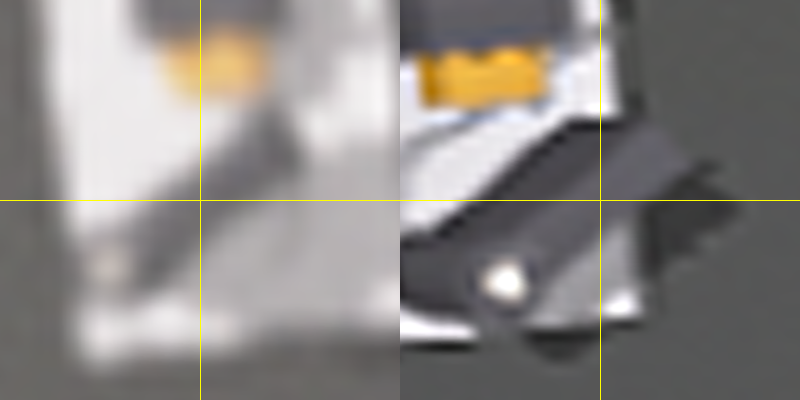

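```bash
python3 -m inch '[[[-0.0027,-0.0115,0.01],-4],[[0,0,0.03],0],[[0,0,0.03],0],[[0,0,0],0]]' 0.36 ;python3 - <<'E'
from h import *
to(.4135,.284,.031,38)
E
```

```text
clock: 13.58
position: [0.4173, 0.2836, 0.1014]
tcp_rot: [0.946, 0.325, 0.002, 0.004]
force: [-0.9, -0.4, -1.0]
width: 0.0297
t 13.58 pos [0.4173 0.2836 0.1014] head 38.0 w 0.0297 q6 -0.28
tilt deg (world x,y of tool z): [ 0.35 -0.32]
shift tool mm [-2.8 -3.3 70.4]
turn -0.0 (tool z down)
```

```bash
python3 -m inch '[[[-0.0028,-0.0033,0.015],0],[[0,0,0.02],0],[[0,0,0],0]]' 0.36 ;python3 - <<'E'
from h import *
s=camera('side');crop('side',s,320,240,420,320,'cs5.png',8)
to(.4135,.284,.031,38)
E
```

```text
clock: 13.83
position: [0.415, 0.2837, 0.0675]
tcp_rot: [0.945, 0.327, 0.002, 0.004]
force: [-0.8, -0.2, 0.0]
width: 0.0302
t 13.88 pos [0.4163 0.2843 0.0694] head 38.2 w 0.0298 q6 -0.28
tilt deg (world x,y of tool z): [ 0.55 -0.24]
shift tool mm [-2.6 -1.9 38.4]
turn 0.2 (tool z down)
```

View pics/cs5.png

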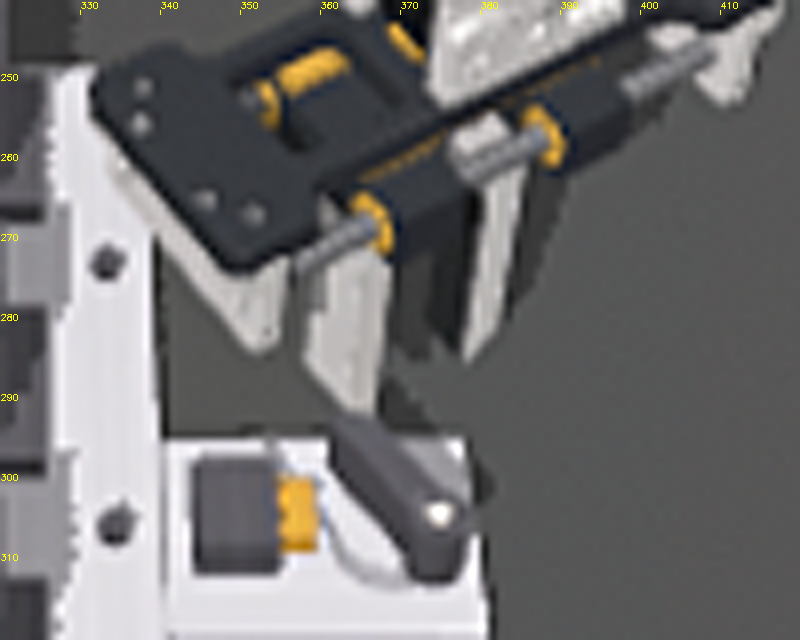

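```bash
python3 -m inch '[[[-0.002,-0.0015,0.02],0],[[0,0,0.016],0],[[0,0,0],0]]' 0.36 ;python3 - <<'E'
from h import *
to(.4135,.284,.031,38)
E
```

```text
clock: 14.13
position: [0.4197, 0.2856, 0.0395]
tcp_rot: [0.945, 0.327, 0.009, 0.003]
force: [-0.7, -0.5, -1.4]
width: 0.0299
t 14.13 pos [0.4197 0.2856 0.0395] head 38.2 w 0.0299 q6 -0.28
tilt deg (world x,y of tool z): [ 1.09 -0.03]
shift tool mm [-5.9 -2.7  8.4]
turn 0.2 (tool z down)
```

```bash
python3 -m inch '[[[-0.006,-0.0025,0.0085],0],[[0,0,0.001],0],[[0,0,0],0]]' 0.36 ;python3 - <<'E'
from h import *
to(.4135,.284,.031,38)
E
```

```text
clock: 14.38
position: [0.4167, 0.2848, 0.0342]
tcp_rot: [0.945, 0.328, 0.012, 0.003]
force: [-0.1, -0.1, 0.3]
width: 0.0298
t 14.38 pos [0.4167 0.2848 0.0342] head 38.3 w 0.0298 q6 -0.28
tilt deg (world x,y of tool z): [1.44 0.11]
shift tool mm [-3.  -1.4  3.1]
turn 0.3 (tool z down)
```

```bash
python3 -m inch '[[[-0.0025,-0.0015,0.0025],0],[[0,0,0],0],[[0,0,0],0],[[0,0,0],0],[[0,0,0],0]]' 1 10 ;python3 - <<'E'
from h import *
to(.4135,.284,.031,38)
E
```

```text
clock: 14.8
position: [0.4155, 0.2853, 0.0347]
tcp_rot: [0.945, 0.328, 0.015, 0.003]
force: [-0.5, -0.4, 0.6]
width: 0.0015
t 14.8 pos [0.4155 0.2853 0.0347] head 38.3 w 0.0015 q6 -0.28
tilt deg (world x,y of tool z): [1.72 0.22]
shift tool mm [-2.5 -0.3  3.7]
turn 0.3 (tool z down)
```

```bash
python3 - <<'E'
from h import *
s=camera('side');crop('side',s,320,240,420,320,'cs6.png',8)
print(px('side',[.4135,.284,.031]),px('side',st()[1]))
E
```

```text
[367.13196415 301.41325369] [366.38159635 300.87574327]
```

View pics/cs6.png

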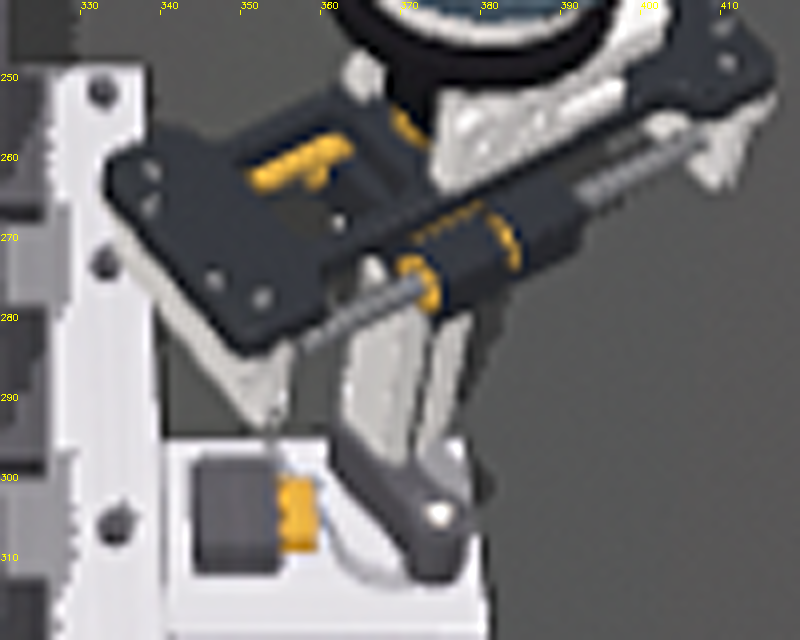

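```bash
python3 - <<'E'
from h import *
p=np.array([.4163,.2843,.0694]); h=np.radians(38.2);j=np.array([np.cos(h),np.sin(h),0]);w=np.array([-j[1],j[0],0])
for q in (p,p+j*.015,p-j*.015,p+j*.015+w*.008,p+j*.015-w*.008,p-j*.015+w*.008,p-j*.015-w*.008): print(px('side',q))
p=st()[1]; print(p)
for q in (p,p+w*.008,p-w*.008,p+j*.0125,p-j*.0125): print(px('side',q))
# bar model at axis, heading 128
c=np.array([.4135,.284,.05]);a=np.radians(128);b=np.array([np.cos(a),np.sin(a),0]);n=np.array([-b[1],b[0],0])
print('bar',[np.round(px('side',c+b*l+n*m),1).tolist() for l in(-.02,.024) for m in (-.006,.006)])
E
```

```text
[367.12058055 291.64451681]
[361.9215632  294.52426426]
[372.24866154 288.80406117]
[364.00451523 296.98902085]
[359.86276998 292.08809479]
[374.36278886 291.2018924 ]
[370.15872197 286.43366356]
[0.4155237  0.285281   0.03469294]
[366.38159635 300.87574327]
[368.4263355  303.30139118]
[364.35985703 298.47737976]
[362.15282023 303.26765263]
[370.56336779 298.510421  ]
bar [[360.6, 291.8], [364.7, 289.6], [371.9, 305.2], [376.0, 302.9]]
```

```bash
python3 - <<'E'
from h import *
def tips(p,hd,w):
    p=np.array(p);h=np.radians(hd);j=np.array([np.cos(h),np.sin(h),0]);n=np.array([-j[1],j[0],0])
    for s in (1,-1):
        for m in (w/2,w/2+.0125): print(s,m,[np.round(px('side',p+s*j*m+n*k),1).tolist() for k in (-.008,.008)])
print('cs2');tips([.4793,.0219,.0355],-32,.052)
print('canister bottom px at z.02',px('side',[.48,.022,.02]))
print('cs6');tips(st()[1],38.3,.0015)
print(px('side',[.4155,.2853,.0547]),px('side',[.4155,.2703,.0347]))
E
```

```text
cs2
1 0.026 [[340.6, 217.3], [337.4, 220.2]]
1 0.0385 [[337.2, 215.5], [334.0, 218.4]]
-1 0.026 [[355.2, 224.8], [352.0, 227.9]]
-1 0.0385 [[358.7, 226.7], [355.6, 229.8]]
canister bottom px at z.02 [345.7902937  226.31377823]
cs6
1 0.00075 [[364.1, 298.6], [368.2, 303.4]]
1 0.013250000000000001 [[359.9, 301.0], [363.9, 305.9]]
-1 0.00075 [[364.6, 298.3], [368.7, 303.2]]
-1 0.013250000000000001 [[368.8, 296.0], [372.9, 300.8]]
[367.00003796 295.83345592] [366.51472989 295.6279548 ]
```

```bash
python3 -m inch '[[[-0.002,0,0],0],[[0,0,0],0],[[0,0,0],0],[[0,0,0],0]]' 0.36 10 ;python3 -m inch '[[[0,0,0.005],0],[[0,0,0.004],0],[[0,0,0],0]]';python3 - <<'E'
from h import *
to(.4135,.284,.020,38)
E
```

```text
clock: 15.18
position: [0.4138, 0.2839, 0.0347]
tcp_rot: [0.945, 0.328, 0.015, 0.003]
force: [0.1, 0.7, 0.2]
width: 0.0238
clock: 15.43
position: [0.4142, 0.284, 0.0249]
tcp_rot: [0.945, 0.328, 0.015, 0.003]
force: [-0.1, -0.3, -0.8]
width: 0.03
t 15.43 pos [0.4142 0.284  0.0249] head 38.3 w 0.03 q6 -0.28
tilt deg (world x,y of tool z): [1.73 0.23]
shift tool mm [-0.7 -0.5  4.9]
turn 0.3 (tool z down)
```

Look now.

```bash
python3 -m inch '[[[0,0,0.005],0],[[0,0,0],0]]'; python3 - <<'E'
from h import *
s=camera('side');crop('side',s,320,240,420,320,'cs7.png',8)
to(.4135,.284,.018,38)
E
```

```text
clock: 15.6
position: [0.414, 0.2838, 0.0189]
tcp_rot: [0.945, 0.328, 0.014, 0.003]
force: [-0.2, 0.5, -0.1]
width: 0.0302
t 15.65 pos [0.4144 0.284  0.0194] head 38.3 w 0.0299 q6 -0.28
tilt deg (world x,y of tool z): [1.71 0.22]
shift tool mm [-0.7 -0.6  1.4]
turn 0.3 (tool z down)
```

View pics/cs7.png

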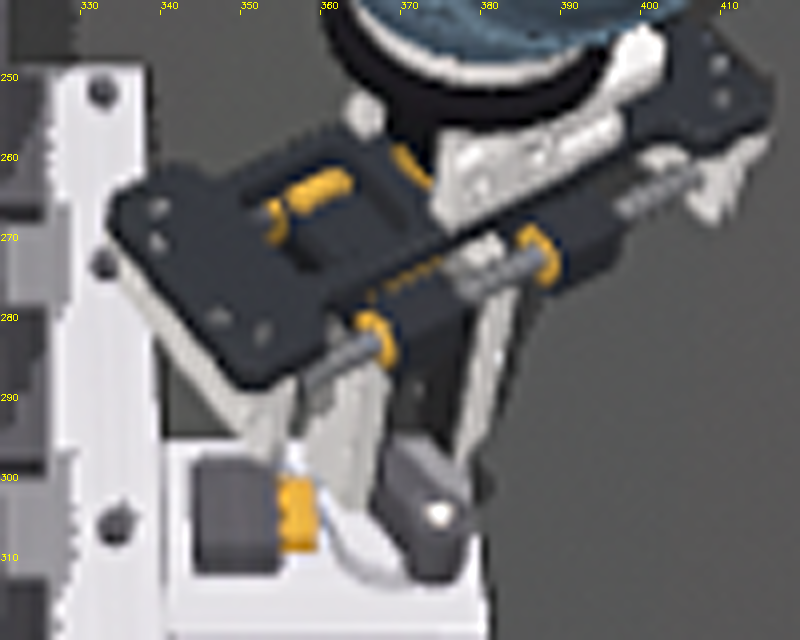

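```bash
python3 -m inch '[[[-0.0005,-0.0005,0.005],0],[[0,0,0],0],[[0,0,0],0]]';  python3 -m inch '[[[0,0,0],0],[[0,0,0],0],[[0,0,0],0],[[0,0,0],0],[[0,0,0],0]]' 1 12; python3 - <<'E'
from h import *
to(.4135,.284,.014,38)
E
```

```text
clock: 15.9
position: [0.4139, 0.2842, 0.0139]
tcp_rot: [0.945, 0.328, 0.015, 0.003]
force: [-0.6, -0.3, -0.3]
width: 0.0297
clock: 16.32
position: [0.4147, 0.2848, 0.014]
tcp_rot: [0.945, 0.328, 0.016, 0.003]
force: [0.3, 0.4, -1.3]
width: 0.0116
t 16.32 pos [0.4147 0.2848 0.014 ] head 38.3 w 0.0116 q6 -0.28
tilt deg (world x,y of tool z): [1.85 0.32]
shift tool mm [-1.5 -0.1 -0. ]
turn 0.3 (tool z down)
```

```bash
python3 -m inch '[[[0,0,0],7],[[0,0,0],7],[[0,0,0],7],[[0,0,0],7],[[0,0,0],7]]';  python3 - <<'E'
from h import *
to(.4145,.2845,.014,-83.8)
E
```

```text
clock: 16.73
position: [0.4157, 0.2851, 0.014]
tcp_rot: [1.0, 0.021, 0.018, -0.003]
force: [1.7, 0.7, -2.2]
width: 0.0117
t 16.73 pos [0.4157 0.2851 0.014 ] head 2.4 w 0.0117 q6 0.34
tilt deg (world x,y of tool z): [2.   0.35]
shift tool mm [-1.2  0.6 -0. ]
turn 86.2 (tool z down)
```

```bash
python3 -m inch '[[[-0.001,0.0005,0],7],[[0,0,0],7],[[0,0,0],7],[[0,0,0],7],[[0,0,0],7],[[0,0,0],7]]';  python3 - <<'E'
from h import *
to(.4145,.2845,.014,-83.8);print(observe()['force'],observe()['ft_torque'])
E
```

```text
clock: 17.23
position: [0.417, 0.2847, 0.0141]
tcp_rot: [0.938, -0.347, 0.018, -0.01]
force: [1.2, -0.2, -2.2]
width: 0.0116
t 17.23 pos [0.417  0.2847 0.0141] head -40.6 w 0.0116 q6 1.09
tilt deg (world x,y of tool z): [2.32 0.38]
shift tool mm [-1.8  1.8  0. ]
turn 43.2 (tool z down)
[ 1.16834483 -0.22340232 -2.24050824] [ 0.07550745 -0.24212086  0.08247443]
```

```bash
python3 -m inch '[[[-0.0015,0.001,0],7],[[0,0,0],7],[[0,0,0],7],[[0,0,0],7],[[0,0,0],7],[[0,0,0],7]]';  python3 - <<'E'
from h import *
to(.4145,.2845,.014,-83.8);print(observe()['force'],observe()['ft_torque'])
E
```

```text
clock: 17.73
position: [0.4176, 0.2836, 0.0142]
tcp_rot: [0.746, -0.666, 0.016, -0.017]
force: [1.2, 1.2, -0.6]
width: 0.0118
t 17.73 pos [0.4176 0.2836 0.0142] head -83.6 w 0.0118 q6 1.85
tilt deg (world x,y of tool z): [2.62 0.22]
shift tool mm [-1.3  3.   0.1]
turn 0.2 (tool z down)
[ 1.2135994   1.22616686 -0.55266741] [-0.00740067 -0.04086972  0.09047287]
```

```bash
python3 -m inch '[[[0,0,0],0],[[0,0,0],0],[[0,0,0],0]]' 0.5; python3 -m inch '[[[0,0,0],0],[[0,0,0],0]]' 0.36; python3 -m inch '[[[0,0,-0.03],0],[[0,0,-0.04],0],[[0,0,-0.04],0],[[0,0,-0.04],0],[[0,0,0],0]]';python3 - <<'E'
from m import *
s=camera('side');t=camera('top');crop('side',s,320,240,420,320,'cs8.png',7)
cv2.imwrite('pics/s8.png',s);cv2.imwrite('pics/t8.png',t)
a=[]
for c,i in (('top',t),('side',s)):
    im=cv2.resize(patch(c,i,(.414,.283),.05,.04,301),(400,400)); cv2.line(im,(200,0),(200,400),(0,255,255),1);cv2.line(im,(0,200),(400,200),(0,255,255),1);a.append(im)
cv2.imwrite('pics/lev8.png',np.hstack(a))
to(.4145,.2845,.014,-83.8)
E
```

```text
clock: 17.98
position: [0.4173, 0.2833, 0.0144]
tcp_rot: [0.747, -0.665, 0.016, -0.016]
force: [0.8, 0.7, -0.4]
width: 0.0231
clock: 18.15
position: [0.4171, 0.2831, 0.0145]
tcp_rot: [0.748, -0.664, 0.016, -0.016]
force: [-0.2, -0.5, -0.3]
width: 0.0292
clock: 18.57
position: [0.4071, 0.2813, 0.1671]
tcp_rot: [0.749, -0.662, 0.013, -0.011]
force: [0.3, 0.1, 0.4]
width: 0.0303
t 18.67 pos [0.4038 0.2799 0.1605] head -82.9 w 0.03 q6 1.84
tilt deg (world x,y of tool z): [ 1.44 -0.29]
shift tool mm [ -4.5  -7.6 146.7]
turn 0.9 (tool z down)
```

View pics/lev8.png

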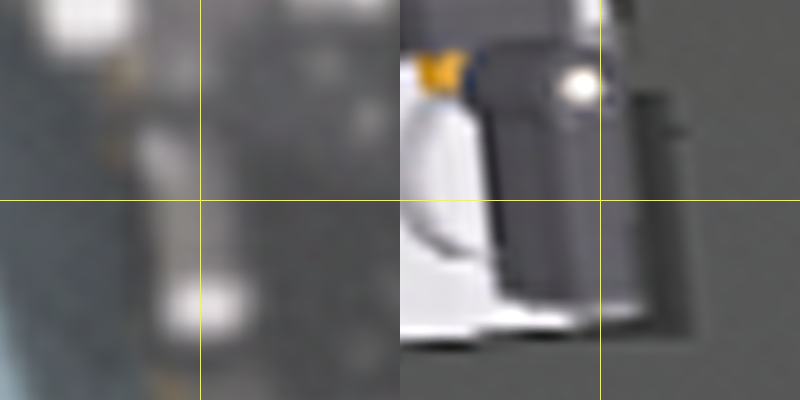

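View pics/cs8.png

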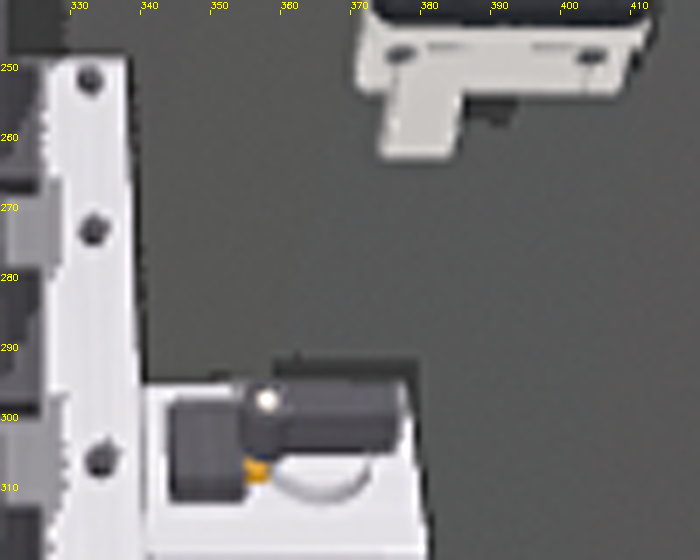

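```bash
python3 - <<'E'
from m import *
t=cv2.imread('pics/t8.png');s=cv2.imread('pics/s8.png')
a=[]
for C in ((.514,-.134),(.512,-.384)):
  for c,i in (('top',t),('side',s)):
    im=cv2.resize(patch(c,i,C,.045,.12,301),(390,390)); cv2.line(im,(195,0),(195,390),(0,255,255),1);cv2.line(im,(0,195),(390,195),(0,255,255),1);a.append(im)
cv2.imwrite('pics/cast.png',np.vstack([np.hstack(a[:2]),np.hstack(a[2:])])[:, :])
im=cv2.imread('pics/cast.png');cv2.imwrite('pics/cast.png',cv2.resize(im,(600,600)))
E
```

```text
(no output)
```

View pics/cast.png

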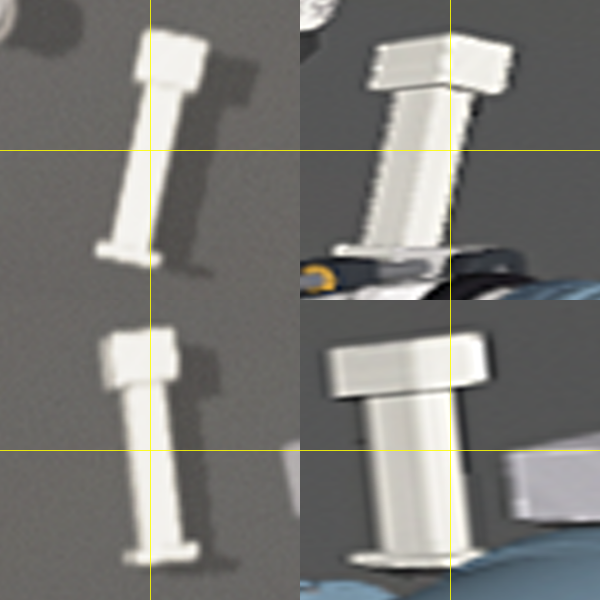

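View pics/t8.png

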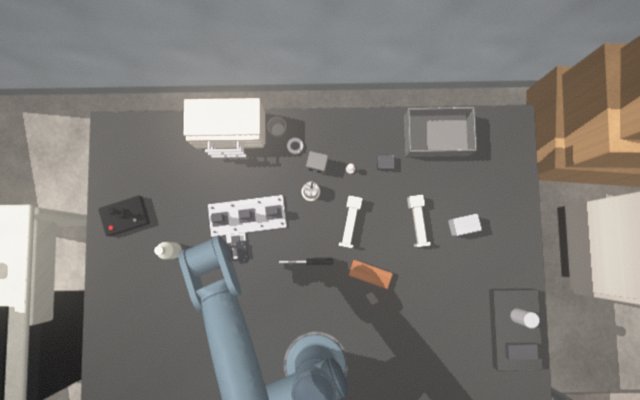

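```bash
python3 - <<'E'
from h import *
to(.524,-.136,.155,-102)
E
```

```text
t 18.67 pos [0.4038 0.2799 0.1605] head -82.9 w 0.03 q6 1.84
tilt deg (world x,y of tool z): [ 1.44 -0.29]
shift tool mm [427.4 -67.8  10.7]
turn 19.1 (tool z down)
```

```bash
python3 -m inch '[[[0.039,-0.0062,0],0],[[0.039,-0.0062,0],0],[[0.039,-0.0062,0],0],[[0.039,-0.0062,0],0],[[0.039,-0.0062,0],0],[[0.039,-0.0062,0],0],[[0.039,-0.0062,0],0],[[0.039,-0.0062,0],0]]' -0.28 20 >/dev/null; python3 -m inch '[[[0.039,-0.0062,0],0],[[0.039,-0.0062,0],0],[[0.035,-0.0062,0],0],[[0,0,0],0],[[0,0,0],7],[[0,0,0],7],[[0,0,0],4],[[0,0,0],0]]';python3 - <<'E'
from h import *
to(.524,-.136,.10,-102)
E
```

```text
clock: 20.0
position: [0.5111, -0.1477, 0.1283]
tcp_rot: [-0.637, 0.771, 0.013, -0.007]
force: [-0.0, 0.3, -1.0]
width: 0.0604
t 20.0 pos [ 0.5111 -0.1477  0.1283] head -100.8 w 0.0604 q6 1.27
tilt deg (world x,y of tool z): [-1.55  0.67]
shift tool mm [-13.7 -11.3  28.1]
turn 1.2 (tool z down)
```

```bash
python3 -m inch '[[[-0.0137,-0.0113,0.005],1.2],[[0,0,0.02],0],[[0,0,0.02],0],[[0,0,0],0]]' ;python3 - <<'E'
from h import *
s=camera('side')
crop('side',s,270,130,400,230,'cs9.png',6)
to(.524,-.136,.004,-102)
E
```

```text
clock: 20.33
position: [0.5205, -0.1325, 0.0765]
tcp_rot: [-0.632, 0.774, 0.017, -0.008]
force: [-0.6, 0.2, -1.9]
width: 0.0602
t 20.38 pos [ 0.5213 -0.1329  0.078 ] head -101.5 w 0.0603 q6 1.31
tilt deg (world x,y of tool z): [-1.87  0.85]
shift tool mm [ 3.1 -5.8 73.9]
turn 0.5 (tool z down)
```

View pics/cs9.png

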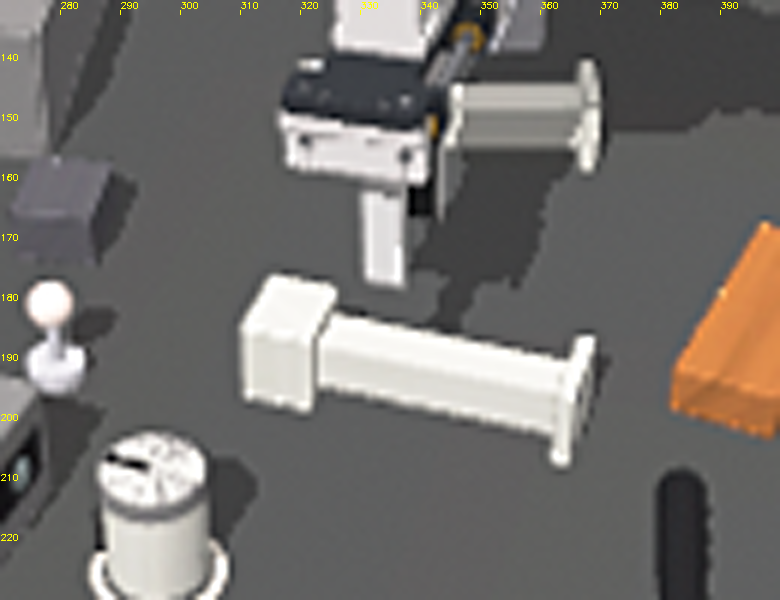

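```bash
python3 -m inch '[[[0.003,-0.0055,0.01],0.5],[[0,0,0.02],0],[[0,0,0.02],0],[[0,0,0],0]]' ;python3 - <<'E'
from h import *
to(.524,-.136,.004,-102)
E
```

```text
clock: 20.72
position: [0.5261, -0.1362, 0.0292]
tcp_rot: [-0.631, 0.775, 0.015, -0.007]
force: [-0.7, 0.5, -1.0]
width: 0.0602
t 20.72 pos [ 0.5261 -0.1362  0.0292] head -101.7 w 0.0602 q6 1.31
tilt deg (world x,y of tool z): [-1.71  0.76]
shift tool mm [ 0.4  1.3 25.2]
turn 0.3 (tool z down)
```

```bash
python3 -m inch '[[[0.0004,0.0013,0.014],0.3],[[0,0,0.011],0],[[0,0,0],0],[[0,0,0],0]]' ;python3 - <<'E'
from h import *
to(.524,-.136,.004,-102)
E
```

```text
clock: 21.05
position: [0.5261, -0.1367, 0.0073]
tcp_rot: [-0.631, 0.776, 0.013, -0.007]
force: [-0.3, 0.4, 0.2]
width: 0.0604
t 21.05 pos [ 0.5261 -0.1367  0.0073] head -101.8 w 0.0604 q6 1.32
tilt deg (world x,y of tool z): [-1.52  0.67]
shift tool mm [-0.2  2.1  3.3]
turn 0.2 (tool z down)
```

```bash
cat > ft.py <<'E'
from h import *
s,p,Rm=st();print('F',np.round(s['force'],2),'T',np.round(s['ft_torque'],3),'p',np.round(p,4),'w',round(s['width'],4),'t',round(s['clock'],2))
E
python3 -m inch '[[[0,0.002,0.003],0],[[0,0,0],0]]'>/dev/null; for i in 1 2 3; do python3 -m inch '[[[0,0,0],0]]' >/dev/null; python3 ft.py; done; python3 -m inch '[[[0,0,0],0],[[0,0,0],0],[[0,0,0],0],[[0,0,0],0],[[0,0,0],0],[[0,0,0],0],[[0,0,0],0]]' 1 50;python3 ft.py
```

```text
F [ 0.56  0.25 -0.16] T [ 0.041  0.017 -0.011] p [ 0.5258 -0.137   0.007 ] w 0.0601 t 21.3
F [ 0.32 -0.74 -0.2 ] T [0.021 0.003 0.01 ] p [ 0.5262 -0.1372  0.0076] w 0.0603 t 21.38
F [-0.71  0.17 -0.48] T [-0.003  0.001 -0.01 ] p [ 0.5266 -0.1374  0.0081] w 0.0601 t 21.47
clock: 22.05
position: [0.5271, -0.1376, 0.0089]
tcp_rot: [-0.631, 0.776, 0.01, -0.005]
force: [-0.1, 0.4, 0.7]
width: 0.0261
F [-0.05  0.43  0.69] T [ 0.014  0.045 -0.007] p [ 0.5271 -0.1376  0.0089] w 0.0261 t 22.05
```

```bash
python3 -m inch '[[[0,0,-0.008],0],[[0,0,-0.006],0],[[0,0,-0.003],0]]'; for i in 1 2 3 4 5 6; do python3 -m inch '[[[0,0,-0.001],0],[[0,0,0],0]]' >/dev/null; python3 ft.py; done; python3 - <<'E'
from h import *
s=camera('side')
crop('side',s,270,130,400,230,'cs10.png',6)
to(.524,-.136,.004,-102)
E
```

```text
clock: 22.3
position: [0.525, -0.1366, 0.0244]
tcp_rot: [-0.631, 0.776, 0.012, -0.006]
force: [-1.1, -0.1, -4.0]
width: 0.0261
F [ 1.07  0.5  -4.  ] T [ 0.01  -0.108 -0.054] p [ 0.5251 -0.1366  0.0262] w 0.0262 t 22.47
F [ 0.87  0.42 -3.28] T [ 0.    -0.102  0.019] p [ 0.5248 -0.1364  0.027 ] w 0.0257 t 22.63
F [-0.32 -0.11 -3.88] T [ 0.014 -0.074  0.023] p [ 0.5245 -0.1363  0.0277] w 0.026 t 22.8
F [ 0.2  -0.03 -4.51] T [ 0.003 -0.076 -0.012] p [ 0.5243 -0.1362  0.0285] w 0.026 t 22.97
F [ 0.07 -0.97 -3.94] T [ 0.017 -0.111  0.022] p [ 0.5243 -0.1361  0.0295] w 0.0258 t 23.13
F [-0.91  0.03 -3.92] T [-0.005 -0.055 -0.008] p [ 0.5243 -0.1362  0.0306] w 0.0258 t 23.3
t 23.35 pos [ 0.5242 -0.1361  0.0305] head -101.7 w 0.0259 q6 1.31
tilt deg (world x,y of tool z): [-1.51  0.68]
shift tool mm [ 0.1 -0.5 26.5]
turn 0.3 (tool z down)
```

View pics/cs10.png

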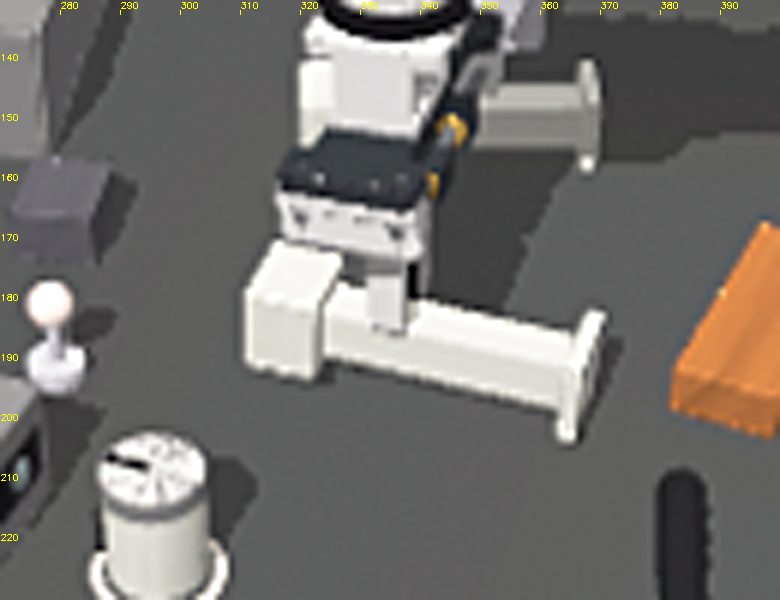

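```bash
python3 -m inch '[[[0,0,0.010],0],[[0,0,0.008],0],[[0,0,0.003],0],[[0,0,0],0]]';python3 ft.py; python3 -m inch '[[[0,0,0.001],0]]';python3 ft.py
```

```text
clock: 23.68
position: [0.5247, -0.1364, 0.0088]
tcp_rot: [-0.631, 0.776, 0.012, -0.006]
force: [-2.0, 1.6, 7.2]
width: 0.026
F [-2.    1.56  7.21] T [0.293 0.385 0.015] p [ 0.5247 -0.1364  0.0088] w 0.026 t 23.68
clock: 23.77
position: [0.5248, -0.1364, 0.0088]
tcp_rot: [-0.631, 0.776, 0.012, -0.006]
force: [-5.0, 2.7, 13.2]
width: 0.026
F [-4.97  2.65 13.19] T [ 0.601  1.192 -0.043] p [ 0.5248 -0.1364  0.0088] w 0.026 t 23.77
```

```bash
python3 -m inch '[[[0,0,-0.0005],0],[[0,0,0],0],[[0,0,0],0],[[0,0,0],0]]' 0.1;python3 -m inch '[[[0,0.017,-0.002],0],[[0,0.001,0],0],[[0,0,0],0]]';python3 - <<'E'
from h import *
to(.524-.0176,-.136+.0037,.004,-102)
E
for i in 1 2 3; do python3 -m inch '[[[0,0,0],0]]' >/dev/null; python3 ft.py; done
```

```text
clock: 24.1
position: [0.5264, -0.1373, 0.0107]
tcp_rot: [-0.631, 0.776, 0.011, -0.006]
force: [0.1, -0.4, 0.4]
width: 0.0417
clock: 24.35
position: [0.5095, -0.1341, 0.0135]
tcp_rot: [-0.631, 0.776, 0.01, -0.005]
force: [0.0, -0.5, 1.1]
width: 0.0423
t 24.35 pos [ 0.5095 -0.1341  0.0135] head -101.7 w 0.0423 q6 1.3
tilt deg (world x,y of tool z): [-1.2   0.51]
shift tool mm [-1.1  3.2  9.6]
turn 0.3 (tool z down)
F [ 0.5  0.9 -0. ] T [ 0.087 -0.036 -0.003] p [ 0.5097 -0.1342  0.0135] w 0.0419 t 24.43
F [ 0.02 -0.32 -0.07] T [ 0.074  0.004 -0.024] p [ 0.5102 -0.1344  0.0136] w 0.0427 t 24.52
F [ 0.02 -0.91  1.26] T [ 0.026 -0.013 -0.03 ] p [ 0.5107 -0.1345  0.0137] w 0.0421 t 24.6
```

```bash
python3 -m inch '[[[-0.001,0.0045,0.007],0],[[0,0,0],0]]';python3 ft.py;python3 -m inch '[[[0,0,0],0],[[0,0,0],0],[[0,0,0],0],[[0,0,0],0],[[0,0,0],0]]' 1 50;python3 ft.py;  python3 -m inch '[[[0,0,-0.008],0],[[0,0,-0.006],0],[[0,0,-0.003],0]]'; for i in 1 2 3 4 5 6 7 8; do python3 -m inch '[[[0,0,-0.001],0],[[0,0,0],0]]' >/dev/null; python3 ft.py; done; python3 - <<'E'
from h import *
s=camera('side')
crop('side',s,270,130,400,230,'cs11.png',6)
to(.524,-.136,.004,-102)
E
```

```text
clock: 24.77
position: [0.5068, -0.1327, 0.0063]
tcp_rot: [-0.631, 0.776, 0.009, -0.005]
force: [-1.2, -0.0, -0.4]
width: 0.042
F [-1.18 -0.   -0.4 ] T [0.023 0.045 0.025] p [ 0.5068 -0.1327  0.0063] w 0.042 t 24.77
clock: 25.18
position: [0.5064, -0.1325, 0.0056]
tcp_rot: [-0.631, 0.776, 0.01, -0.005]
force: [-0.1, 0.0, -0.5]
width: 0.0269
F [-0.09  0.   -0.48] T [ 0.005  0.051 -0.078] p [ 0.5064 -0.1325  0.0056] w 0.0269 t 25.18
clock: 25.43
position: [0.5044, -0.1315, 0.0215]
tcp_rot: [-0.631, 0.776, 0.012, -0.006]
force: [-0.2, 0.5, -3.9]
width: 0.0269
F [-0.73 -0.59 -5.15] T [ 0.028 -0.05  -0.016] p [ 0.5047 -0.1315  0.0234] w 0.0272 t 25.6
F [ 0.12  0.01 -4.14] T [0.032 0.002 0.013] p [ 0.5045 -0.1314  0.0244] w 0.0273 t 25.77
F [-0.06  0.1  -4.42] T [ 0.048 -0.024  0.022] p [ 0.5042 -0.1313  0.0251] w 0.0269 t 25.93
F [-0.06  0.2  -3.83] T [ 0.09  -0.094  0.005] p [ 0.504  -0.1312  0.0259] w 0.0272 t 26.1
F [ 0.45  0.46 -3.74] T [-0.005 -0.07   0.002] p [ 0.5039 -0.1312  0.0269] w 0.0268 t 26.27
F [ 0.12 -0.49 -3.85] T [ 0.04  -0.04   0.002] p [ 0.5039 -0.1312  0.028 ] w 0.0271 t 26.43
F [ 0.23  0.28 -4.73] T [ 0.036 -0.038 -0.035] p [ 0.5039 -0.1312  0.0291] w 0.0273 t 26.6
F [ 0.03  0.34 -3.99] T [ 0.026 -0.017 -0.011] p [ 0.504  -0.1312  0.0302] w 0.0272 t 26.77
t 26.82 pos [ 0.5039 -0.1312  0.0301] head -101.7 w 0.0272 q6 1.3
tilt deg (world x,y of tool z): [-1.48  0.67]
shift tool mm [  0.8 -21.4  25.5]
turn 0.3 (tool z down)
```

View pics/cs11.png

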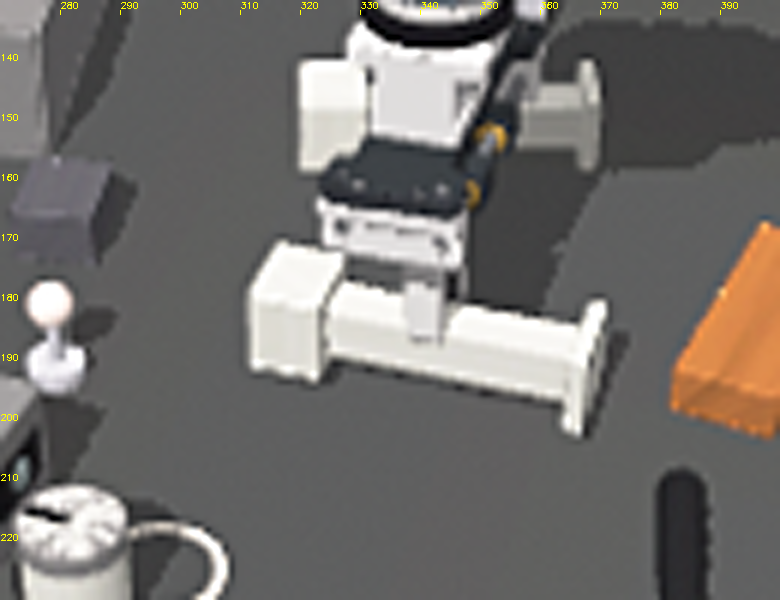

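```bash
python3 -m inch '[[[0,0,0.010],0],[[0,0,0.010],0],[[0,0,0.003],0],[[0,0,0.001],0]]';python3 ft.py; python3 -m inch '[[[0,0,0.0],0],[[0,0,0],0],[[0,0,0],0],[[0,0,0],0]]' 0;python3 - <<'E'
from h import *
s=camera('side');t=camera('top')
cv2.imwrite('pics/s12.png',s);cv2.imwrite('pics/t12.png',t)
for c in ('top','side'):
    for n in ('canister','code','casting1'): print(c,n,[(np.round(d['point'],3).tolist(),round(d['conf'],2)) for d in landmark_of(c,n)[:4]])
to(.504,-.131,.1)
E
```

```text
clock: 27.15
position: [0.5041, -0.1312, 0.0055]
tcp_rot: [-0.631, 0.776, 0.012, -0.006]
force: [-5.9, 3.9, 22.6]
width: 0.0268
F [-5.86  3.87 22.58] T [ 0.68   1.331 -0.007] p [ 0.5041 -0.1312  0.0055] w 0.0268 t 27.15
clock: 27.48
position: [0.5061, -0.1322, 0.0067]
tcp_rot: [-0.631, 0.776, 0.011, -0.006]
force: [-0.6, 0.3, -0.4]
width: 0.0465
top canister [([0.669, 0.05, 0.002], 0.54), ([0.421, 0.519, 0.003], 0.51), ([0.418, 0.283, 0.037], 0.43)]
top code [([0.692, 0.042, 0.026], 0.75)]
top casting1 [([0.512, -0.381, 0.024], 0.85), ([0.542, 0.246, 0.074], 0.48)]
side canister [([0.662, 0.048, 0.0], 0.82)]
side code [([0.694, 0.043, 0.027], 0.79)]
side casting1 []
t 27.88 pos [ 0.5056 -0.132   0.0064] head -101.7 w 0.0469 q6 1.3
tilt deg (world x,y of tool z): [-1.32  0.59]
shift tool mm [ -1.1   4.1 -93.5]
```

```bash
python3 - <<'E'
from m import *
t=cv2.imread('pics/t12.png');s=cv2.imread('pics/s12.png')
a=[]
for c,i in (('top',t),('side',s)):
    im=cv2.resize(patch(c,i,(.666,.049),.066,.05,301),(390,390)); cv2.line(im,(195,0),(195,390),(0,255,255),1);cv2.line(im,(0,195),(390,195),(0,255,255),1);a.append(im)
cv2.imwrite('pics/can12.png',np.hstack(a))
E
python3 -m inch '[[[0,0,-0.03],0],[[0,0,-0.04],0],[[0,0,-0.04],0],[[0,0,-0.04],0],[[0,0,0],0]]' -1
```

```text
clock: 28.3
position: [0.5061, -0.1321, 0.1588]
tcp_rot: [-0.631, 0.776, 0.016, -0.008]
force: [1.0, -0.0, 0.5]
width: 0.0772
```

View pics/can12.png

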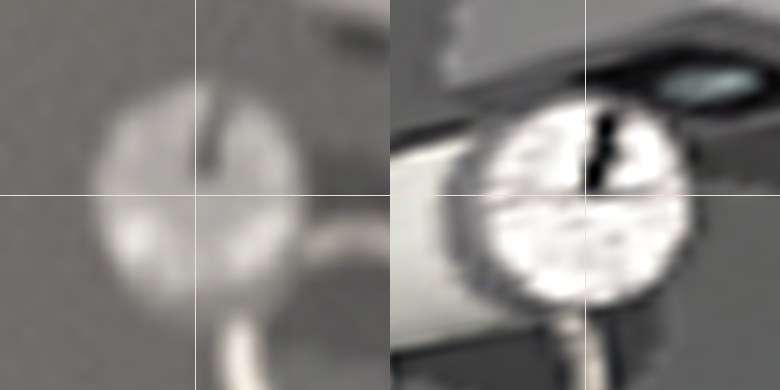

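```bash
python3 - <<'E'
from h import *
to(.666,.048,.15,-101)
E
```

```text
t 28.3 pos [ 0.5061 -0.1321  0.1588] head -101.8 w 0.0772 q6 1.3
tilt deg (world x,y of tool z): [-1.85  0.86]
shift tool mm [-208.8 -120.1    6.3]
turn -0.8 (tool z down)
```

```bash
python3 -m inch '[[[-0.0348,-0.02,0],0],[[-0.0348,-0.02,0],0],[[-0.0348,-0.02,0],0],[[-0.0348,-0.02,0],0],[[-0.0348,-0.02,0],0],[[-0.0348,-0.02,0],0],[[0,0,0],0]]' -1;python3 - <<'E'
from h import *
to(.666,.048,.11,-101)
E
```

```text
clock: 28.88
position: [0.6746, 0.051, 0.1603]
tcp_rot: [-0.628, 0.778, 0.011, -0.005]
force: [-0.1, -0.2, -0.1]
width: 0.0943
t 28.88 pos [0.6746 0.051  0.1603] head -102.2 w 0.0943 q6 1.69
tilt deg (world x,y of tool z): [-1.19  0.62]
shift tool mm [ 5.1  6.6 50.4]
turn -1.2 (tool z down)
```

```bash
python3 -m inch '[[[0.0045,0.006,0],-1.2],[[0,0,0.035],0],[[0,0,0.03],0],[[0,0,0.02],0],[[0,0,0],0]]' -1;python3 - <<'E'
from h import *
to(.666,.048,.014,-101)
E
```

```text
clock: 29.3
position: [0.6651, 0.0476, 0.0737]
tcp_rot: [-0.639, 0.769, 0.009, -0.004]
force: [-0.3, -0.2, -1.0]
width: 0.0944
t 29.3 pos [0.6651 0.0476 0.0737] head -100.6 w 0.0944 q6 1.65
tilt deg (world x,y of tool z): [-1.01  0.53]
shift tool mm [-0.2 -1.9 59.7]
turn 0.4 (tool z down)
```

```bash
python3 -m inch '[[[0,-0.0015,0.025],0.4],[[0,0,0.02],0],[[0,0,0.013],0],[[0,0,0],0]]' -1;python3 - <<'E'
from h import *
to(.666,.048,.014,-101)
E
```

```text
clock: 29.63
position: [0.6645, 0.0436, 0.0176]
tcp_rot: [-0.635, 0.772, 0.008, -0.003]
force: [-0.3, -0.2, 0.1]
width: 0.094
t 29.63 pos [0.6645 0.0436 0.0176] head -101.1 w 0.094 q6 1.65
tilt deg (world x,y of tool z): [-0.84  0.48]
shift tool mm [-4.6 -0.7  3.6]
turn -0.1 (tool z down)
```

```bash
python3 -m inch '[[[-0.0046,-0.0005,0.004],0],[[0,0,0],0],[[0,0,0],0],[[0,0,0],0],[[0,0,0],0],[[0,0,0],0],[[0,0,0],0],[[0,0,0],0]]' 1 30;python3 -m inch '[[[0,0,0],0],[[0,0,0],0],[[0,0,0],0]]' 1 30;python3 ft.py;python3 -m inch '[[[0,0,-0.006],0],[[0,0,-0.005],0],[[0,0,0],0]]';python3 - <<'E'
from h import *
to(.633,.0095,.03,-104)
s=camera('side');crop('side',s,240,150,340,250,'cs13.png',7)
E
```

```text
clock: 30.3
position: [0.6702, 0.0473, 0.0213]
tcp_rot: [-0.635, 0.772, 0.004, 0.001]
force: [0.7, -0.5, -2.4]
width: 0.0515
clock: 30.55
position: [0.6701, 0.0474, 0.0212]
tcp_rot: [-0.635, 0.772, 0.004, 0.001]
force: [-0.1, 0.9, -0.2]
width: 0.0513
F [-0.12  0.87 -0.23] T [0.074 0.017 0.023] p [0.6701 0.0474 0.0212] w 0.0513 t 30.55
clock: 30.8
position: [0.6687, 0.0473, 0.0314]
tcp_rot: [-0.635, 0.772, 0.005, -0.001]
force: [0.0, -0.2, -3.5]
width: 0.0515
t 30.8 pos [0.6687 0.0473 0.0314] head -101.1 w 0.0515 q6 1.66
tilt deg (world x,y of tool z): [-0.44  0.44]
shift tool mm [44.  27.7  1.4]
turn 2.9 (tool z down)
```

View pics/cs13.png

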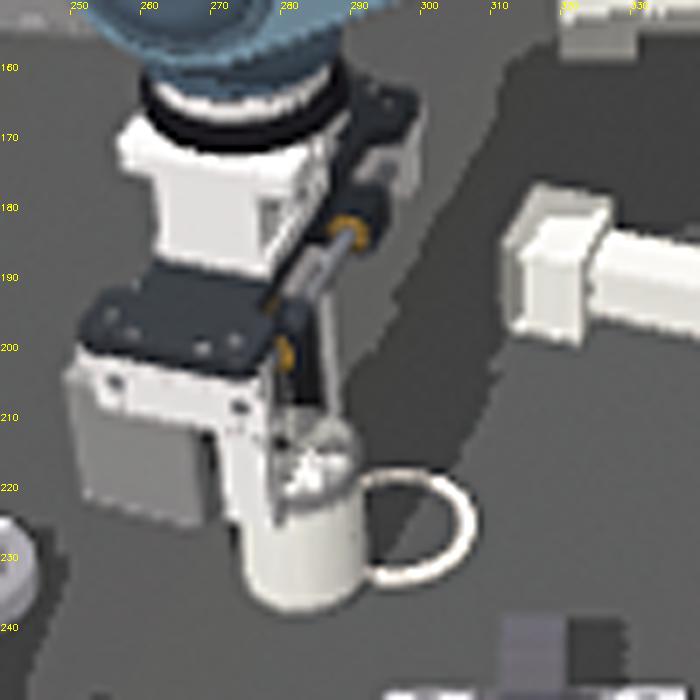

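```bash
python3 -m inch '[[[0.022,0.0125,-0.002],0],[[0.022,0.0125,-0.002],0],[[0,0,0],2.9],[[0,0,0],0]]';python3 - <<'E'
from h import *
to(.636,.0095,.0215,-104)
E
```

```text
clock: 31.18
position: [0.6336, 0.0083, 0.0342]
tcp_rot: [-0.616, 0.788, 0.006, -0.001]
force: [0.7, -0.0, -3.7]
width: 0.0516
t 31.18 pos [0.6336 0.0083 0.0342] head -104.0 w 0.0516 q6 1.64
tilt deg (world x,y of tool z): [-0.52  0.46]
shift tool mm [-1.7 -2.2 12.7]
turn -0.0 (tool z down)
```

```bash
python3 -m inch '[[[-0.0015,-0.002,0.006],0],[[0,0,0.004],0],[[0,0,0],0]]';python3 - <<'E'
from h import *
to(.636,.0095,.0215,-104)
s=camera('side');crop('side',s,240,150,340,250,'cs14.png',7)
E
```

```text
clock: 31.43
position: [0.6361, 0.0095, 0.0232]
tcp_rot: [-0.617, 0.787, 0.006, -0.001]
force: [-0.1, -0.4, -3.0]
width: 0.0516
t 31.43 pos [0.6361 0.0095 0.0232] head -103.9 w 0.0516 q6 1.64
tilt deg (world x,y of tool z): [-0.52  0.46]
shift tool mm [0.1 0.1 1.7]
turn 0.1 (tool z down)
```

View pics/cs14.png

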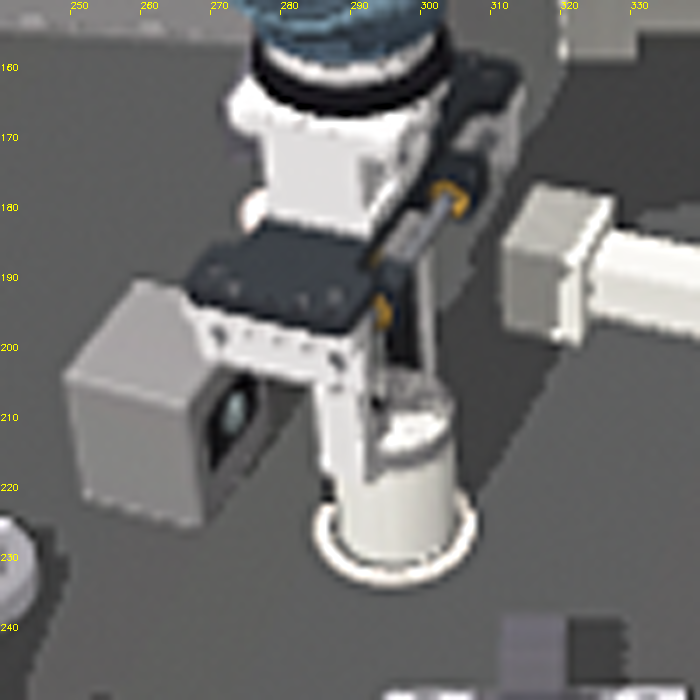

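```bash
python3 -m inch '[[[0,0,0.0015],0],[[0,0,0.0015],0]]';python3 ft.py; python3 -m inch '[[[0,0,0],0],[[0,0,0],0],[[0,0,0],0],[[0,0,0],0],[[0,0,0],0],[[0,0,0],0]]' -0.6;python3 -m inch '[[[0,0,-0.03],0],[[0,0,-0.04],0],[[0,0,-0.04],0],[[0,0,-0.02],0],[[0,0,0],0]]' -0.6;python3 - <<'E'
from h import *
to(.504,-.131,.12,-102)
E
```

```text
clock: 31.65
position: [0.6369, 0.01, 0.0212]
tcp_rot: [-0.617, 0.787, 0.006, -0.001]
force: [-5.2, 0.3, 10.3]
width: 0.0513
F [-5.21  0.3  10.33] T [-0.216  1.102 -0.057] p [0.6369 0.01   0.0212] w 0.0513 t 31.65
clock: 32.15
position: [0.6402, 0.0104, 0.024]
tcp_rot: [-0.618, 0.786, 0.004, 0.001]
force: [-0.2, -0.3, -0.7]
width: 0.0751
clock: 32.57
position: [0.6379, 0.0098, 0.1554]
tcp_rot: [-0.618, 0.786, 0.007, -0.002]
force: [0.1, -0.9, -0.0]
width: 0.0753
t 32.57 pos [0.6379 0.0098 0.1554] head -103.7 w 0.0753 q6 1.64
tilt deg (world x,y of tool z): [-0.63  0.47]
shift tool mm [168.7  96.4  35.7]
turn -1.7 (tool z down)
```

```bash
python3 -m inch '[[[0.0337,0.0193,0],0],[[0.0337,0.0193,0],0],[[0.0337,0.0193,0],0],[[0.0337,0.0193,0],0],[[0.0337,0.0193,0],0],[[0,0,0],-1.7]]' -0.28;python3 - <<'E'
from m import *
t=camera('top');s=camera('side')
cv2.imwrite('pics/t15.png',t);cv2.imwrite('pics/s15.png',s)
a=[]
for c,i in (('top',t),('side',s)):
    im=cv2.resize(patch(c,i,(.633,.0095),.066,.05,301),(390,390)); cv2.line(im,(195,0),(195,390),(0,255,255),1);cv2.line(im,(0,195),(390,195),(0,255,255),1);a.append(im)
cv2.imwrite('pics/can15.png',np.hstack(a))
crop('side',s,240,130,380,230,'cs15.png',5)
for c in ('top','side'):
    for n in ('canister','code','casting1'): print(c,n,[(np.round(d['point'],3).tolist(),round(d['conf'],2)) for d in landmark_of(c,n)[:4]])
to(.504,-.131,.1,-102)
E
```

```text
clock: 33.07
position: [0.4989, -0.1338, 0.1493]
tcp_rot: [-0.632, 0.775, 0.008, -0.002]
force: [0.5, -0.3, 0.7]
width: 0.0602
top canister [([0.632, 0.011, 0.003], 0.59)]
top code [([0.655, 0.005, 0.026], 0.58), ([0.742, -0.269, -0.001], 0.32)]
top casting1 [([0.514, -0.382, 0.024], 0.93), ([0.51, -0.133, 0.023], 0.58), ([0.631, 0.015, 0.002], 0.55), ([0.734, -0.275, -0.003], 0.34)]
side canister [([0.636, 0.012, 0.002], 0.89)]
side code [([0.658, 0.004, 0.026], 0.76)]
side casting1 [([0.514, -0.388, 0.029], 0.8), ([0.512, -0.132, 0.028], 0.62)]
t 33.47 pos [ 0.5035 -0.1301  0.1511] head -101.3 w 0.0602 q6 1.29
tilt deg (world x,y of tool z): [-0.54  0.57]
shift tool mm [ 1.2 -1.2 51.1]
turn 0.7 (tool z down)
```

View pics/can15.png

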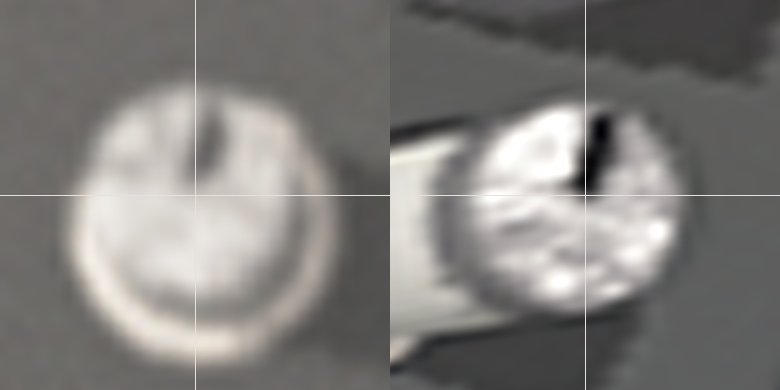

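View pics/cs15.png

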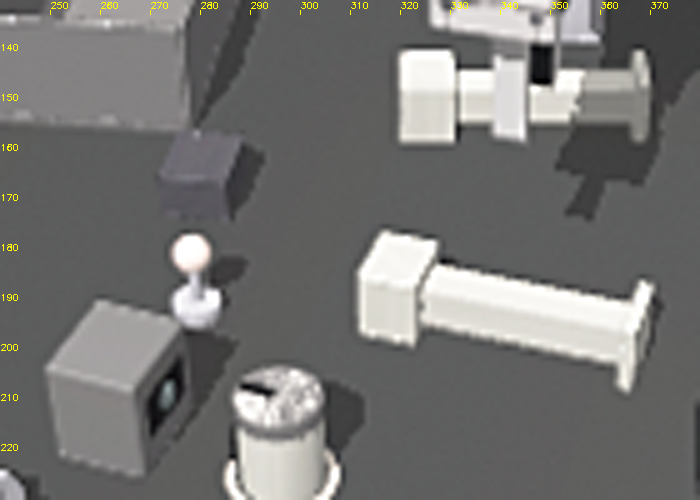

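```bash
python3 -m inch '[[[0.001,-0.0005,0.03],0.7],[[0,0,0.035],0],[[0,0,0.035],0],[[0,0,0.02],0],[[0,0,0],0]]' ;python3 - <<'E'
from h import *
to(.503,-.131,.005,-102)
E
```

```text
clock: 33.88
position: [0.5091, -0.1289, 0.0304]
tcp_rot: [-0.632, 0.775, 0.002, 0.002]
force: [0.2, 0.1, -0.5]
width: 0.0601
t 33.88 pos [ 0.5091 -0.1289  0.0304] head -101.6 w 0.0601 q6 1.3
tilt deg (world x,y of tool z): [-0.01  0.29]
shift tool mm [ 3.4  5.5 25.4]
turn 0.4 (tool z down)
```

Tilt is now near zero; good for a clean balance measurement.

```bash
python3 -m inch '[[[0.0034,0.0065,0.014],0.4],[[0,0.002,0.01],0],[[0,0.001,0.001],0],[[0,0,0],0]]';for i in 1 2 3 4 5; do python3 -m inch '[[[0,0,0],0]]' >/dev/null; python3 ft.py; done; python3 - <<'E'
from h import *
to(.503,-.131,.005,-102)
E
```

```text
clock: 34.22
position: [0.5013, -0.1291, 0.0063]
tcp_rot: [-0.63, 0.776, 0.001, 0.002]
force: [-0.1, 0.7, -0.2]
width: 0.0602
F [ 0.21 -0.74 -0.22] T [ 0.079 -0.019  0.012] p [ 0.5022 -0.1292  0.0073] w 0.0605 t 34.3
F [-1.16 -1.65  0.73] T [0.058 0.029 0.054] p [ 0.5033 -0.1296  0.0085] w 0.0601 t 34.38
F [-0.33 -0.39  0.4 ] T [ 0.086  0.058 -0.057] p [ 0.5043 -0.13    0.0097] w 0.06 t 34.47
F [ 0.68 -0.45  0.23] T [ 0.068 -0.007 -0.005] p [ 0.5051 -0.1303  0.0106] w 0.0602 t 34.55
F [ 0.06 -1.59 -0.98] T [ 0.071  0.074 -0.006] p [ 0.5057 -0.1305  0.0113] w 0.0603 t 34.63
t 34.63 pos [ 0.5057 -0.1305  0.0113] head -101.8 w 0.0603 q6 1.3
tilt deg (world x,y of tool z): [0.54 0.04]
shift tool mm [1.  2.6 6.3]
turn 0.2 (tool z down)
```

```bash
python3 -m inch '[[[0.001,0.0036,0.0075],0.2],[[0,0.001,0.002],0]]'>/dev/null; python3 ft.py; python3 -m inch '[[[0,0.0005,0.001],0],[[0,0.0005,0.001],0],[[0,0,0.001],0],[[0,0,0.0],0],[[0,0,0],0],[[0,0,0],0],[[0,0,0],0]]' 1 50;python3 ft.py;  python3 -m inch '[[[0,0,-0.008],0],[[0,0,-0.006],0],[[0,0,-0.003],0]]'; for i in 1 2 3 4 5 6 7 8 9 10 11 12; do python3 -m inch '[[[0,0,-0.001],0]]' >/dev/null; python3 ft.py; done; python3 - <<'E'
from h import *
to(.504,-.131,.004,-102)
E
```

```text
F [ 0.07  0.1  -0.01] T [ 0.007 -0.009  0.013] p [ 0.5021 -0.1312  0.0025] w 0.0602 t 34.8
clock: 35.38
position: [0.4994, -0.1304, -0.0025]
tcp_rot: [-0.629, 0.777, -0.003, 0.004]
force: [0.2, -0.6, 0.1]
width: 0.0277
F [ 0.16 -0.6   0.12] T [ 0.028  0.043 -0.035] p [ 0.4994 -0.1304 -0.0025] w 0.0277 t 35.38
clock: 35.63
position: [0.4968, -0.1291, 0.0135]
tcp_rot: [-0.629, 0.777, 0.0, 0.003]
force: [-1.2, 0.2, -4.5]
width: 0.0278
F [-0.13  0.38 -3.94] T [-0.004  0.01   0.005] p [ 0.4969 -0.1292  0.0151] w 0.0272 t 35.72
F [-0.39 -0.69 -3.59] T [0.026 0.049 0.03 ] p [ 0.4968 -0.1291  0.0162] w 0.0276 t 35.8
F [-0.11 -0.31 -4.8 ] T [0.071 0.045 0.022] p [ 0.4967 -0.1291  0.0173] w 0.0274 t 35.88
F [-0.32 -0.8  -4.21] T [0.031 0.056 0.014] p [ 0.4965 -0.129   0.0183] w 0.0273 t 35.97
F [ 1.   0.  -3.7] T [ 0.033  0.019 -0.007] p [ 0.4964 -0.1289  0.0193] w 0.028 t 36.05
F [-0.37 -0.16 -3.63] T [-0.016  0.061  0.016] p [ 0.4962 -0.1289  0.0203] w 0.0276 t 36.13
F [-0.45 -0.66 -4.86] T [0.035 0.014 0.03 ] p [ 0.4961 -0.1288  0.0212] w 0.0274 t 36.22
F [-0.44 -0.68 -4.14] T [0.048 0.034 0.039] p [ 0.4961 -0.1288  0.0222] w 0.0273 t 36.3
F [-0.06 -0.54 -4.61] T [0.035 0.057 0.024] p [ 0.496  -0.1288  0.0233] w 0.0273 t 36.38
F [ 0.21  1.11 -3.48] T [ 0.023  0.071 -0.019] p [ 0.4959 -0.1287  0.0243] w 0.0272 t 36.47
F [ 0.25  0.5  -3.17] T [0.01  0.06  0.003] p [ 0.4959 -0.1287  0.0254] w 0.0277 t 36.55
F [-0.25 -0.41 -3.48] T [0.069 0.03  0.047] p [ 0.4959 -0.1287  0.0265] w 0.0273 t 36.63
t 36.63 pos [ 0.4959 -0.1287  0.0265] head -102.0 w 0.0273 q6 1.3
tilt deg (world x,y of tool z): [0.18 0.22]
shift tool mm [ 0.6 -8.3 22.5]
turn -0.0 (tool z down)
```

```bash
python3 -m inch '[[[0,0,0.012],0],[[0,0,0.012],0],[[0,0,0.003],0],[[0,0,0.001],0]]';python3 ft.py; python3 -m inch '[[[0,0,0],0],[[0,0,0],0],[[0,0,0],0],[[0,0,0],0]]' 0;python3 ft.py
```

```text
clock: 36.97
position: [0.4971, -0.1292, -0.0026]
tcp_rot: [-0.629, 0.777, -0.001, 0.003]
force: [-6.8, 4.0, 22.3]
width: 0.0276
F [-6.81  4.04 22.29] T [0.496 1.264 0.028] p [ 0.4971 -0.1292 -0.0026] w 0.0276 t 36.97
clock: 37.3
position: [0.4996, -0.1304, -0.0006]
tcp_rot: [-0.629, 0.777, -0.003, 0.004]
force: [0.0, -0.1, -0.6]
width: 0.0466
F [ 0.05 -0.1  -0.58] T [ 0.062  0.021 -0.003] p [ 0.4996 -0.1304 -0.0006] w 0.0466 t 37.3
```

```bash
python3 -m inch '[[[0,-0.0035,0.0],0],[[0,0,0],0]]' >/dev/null; cat > ftm.py <<'E'
import sys,numpy as np
L=[l for l in sys.stdin if l.startswith('F')]
import re
A=np.array([[float(x) for x in re.findall(r'-?\d+\.?\d*',l)] for l in L])
print('n',len(A),'F',A[:,:3].mean(0).round(2),'T',A[:,3:6].mean(0).round(4),'se',(A[:,3:6].std(0)/np.sqrt(len(A))).round(4),'p',A[:,6:9].mean(0).round(4))
E
for i in 1 2 3 4 5 6 7 8 9 10; do python3 -m inch '[[[0,0.0004,0.0007],0]]' >/dev/null; python3 ft.py; done | python3 ftm.py; python3 - <<'E'
from h import *
to(.5032,-.1305,.0,-102)
E
```

```text
t 38.3 pos [ 0.5004 -0.131  -0.007 ] head -102.0 w 0.047 q6 1.3
tilt deg (world x,y of tool z): [ 0.72 -0.05]
shift tool mm [-1.1 -2.7 -7. ]
turn -0.0 (tool z down)Traceback (most recent call last):
  File "ftm.py", line 4, in <module>
    A=np.array([[float(x) for x in re.findall(r'-?\d+\.?\d*',l)] for l in L])
ValueError: setting an array element with a sequence. The requested array has an inhomogeneous shape after 1 dimensions. The detected shape was (10,) + inhomogeneous part.
```

```bash
cat > ft.py <<'E'
from h import *
s,p,Rm=st();print('F',*['%.4f'%x for x in (*s['force'],*s['ft_torque'],*p,s['width'],s['clock'])], *['%.3f'%x for x in np.degrees(Rm[:2,2])])
E
sed -i 's/print(.n.,/print("tilt",A[:,-2:].mean(0).round(2),"n",/; s/re.findall(.*,l)\]/l.split()[1:]]/' ftm.py
python3 -m inch '[[[-0.001,-0.0027,-0.007],0],[[0,0,0],0]]' >/dev/null; for i in 1 2 3 4 5 6 7 8 9 10; do python3 -m inch '[[[0,0.0002,0],0]]' >/dev/null; python3 ft.py; done | python3 ftm.py; python3 - <<'E'
from h import *
to(.5032,-.1305,.0,-102)
E
```

```text
tilt [ 0.73 -0.06] n 10 F [-0.03  0.   -0.26] T [0.0292 0.0043 0.0018] se [0.0072 0.0098 0.0077] p [ 0.5024 -0.1303  0.0009]
t 39.3 pos [ 0.5013 -0.13    0.0007] head -102.0 w 0.0471 q6 1.3
tilt deg (world x,y of tool z): [ 0.72 -0.06]
shift tool mm [ 0.1 -1.9  0.8]
turn -0.0 (tool z down)
```

```bash
python3 -m inch '[[[0,-0.002,-0.002],0],[[0,0,0],0],[[0,0,0.000],0],[[0,0,0.0],0],[[0,0,0],0],[[0,0,0],0],[[0,0,0],0]]' 1 50;python3 ft.py;  python3 -m inch '[[[0,0,-0.008],0],[[0,0,-0.006],0],[[0,0,-0.003],0]]'; for i in 1 2 3 4 5 6 7 8 9 10 11 12 13 14 15 16; do python3 -m inch '[[[0,0,-0.001],0]]' >/dev/null; python3 ft.py; done | python3 ftm.py; python3 - <<'E'
from h import *
to(.504,-.131,.004,-102)
s=camera('side')
crop('side',s,270,130,400,230,'cs16.png',6)
E
```

```text
clock: 39.88
position: [0.5035, -0.1306, 0.003]
tcp_rot: [-0.629, 0.777, -0.004, 0.005]
force: [0.5, 0.2, 0.6]
width: 0.0273
F 0.5439 0.2322 0.6474 -0.0109 -0.0687 -0.0460 0.5035 -0.1306 0.0030 0.0273 39.8833 0.724 -0.060
clock: 40.13
position: [0.5006, -0.1292, 0.0187]
tcp_rot: [-0.629, 0.777, -0.001, 0.003]
force: [0.0, 0.7, -3.7]
width: 0.0272
tilt [0.35 0.13] n 16 F [ 0.07 -0.11 -3.96] T [0.0407 0.0065 0.01  ] se [0.0073 0.0063 0.0073] p [ 0.4997 -0.1287  0.0279]
t 41.47 pos [ 0.4994 -0.1286  0.036 ] head -102.0 w 0.027 q6 1.3
tilt deg (world x,y of tool z): [0.32 0.15]
shift tool mm [ 1.5 -4.8 32. ]
turn -0.0 (tool z down)
```

View pics/cs16.png

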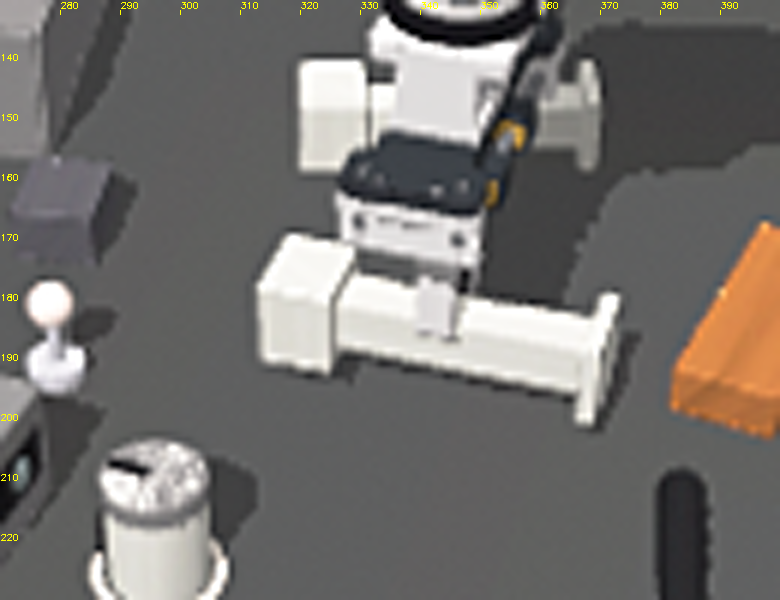

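```bash
python3 -m inch '[[[0,0,-0.03],0],[[0,0.01,-0.03],0],[[0,0.015,-0.025],0],[[0,0.015,0],-6],[[0,0,0],-6],[[0,0,0],-6],[[0,0,0],0]]';python3 ft.py;python3 - <<'E'
from h import *
to(.46,.347,.12,-83.8)
E
```

```text
clock: 42.1
position: [0.4577, -0.1201, 0.1253]
tcp_rot: [0.748, -0.664, 0.001, -0.003]
force: [-0.6, -0.4, -5.1]
width: 0.0274
F -0.5883 -0.4069 -5.0609 0.0455 -0.0038 0.0326 0.4577 -0.1201 0.1253 0.0274 42.1000 0.306 0.134
t 42.1 pos [ 0.4577 -0.1201  0.1253] head -83.2 w 0.0274 q6 0.95
tilt deg (world x,y of tool z): [0.31 0.13]
shift tool mm [-463.6  -57.3    6.5]
turn 0.6 (tool z down)
```

```bash
python3 -m inch '[[[-0.033,-0.0041,0],0],[[-0.033,-0.0041,0],0],[[-0.033,-0.0041,0],0],[[-0.033,-0.0041,0],0],[[-0.033,-0.0041,0],0],[[-0.033,-0.0041,0],0],[[-0.033,-0.0041,0],0]]';python3 ft.py;python3 -m inch '[[[-0.033,-0.0041,0],0],[[-0.033,-0.0041,0],0],[[-0.033,-0.0041,0],0],[[-0.033,-0.0041,0],0],[[-0.033,-0.0041,0],0],[[-0.033,-0.0041,0],0],[[0,0,0],0]]';python3 ft.py;python3 - <<'E'
from h import *
to(.534,.347,.1,-83.8)
E
```

```text
clock: 42.68
position: [0.4629, 0.1155, 0.1259]
tcp_rot: [0.736, -0.677, 0.003, -0.002]
force: [0.1, -0.1, -3.5]
width: 0.0272
F 0.1388 -0.0881 -3.4753 0.0213 -0.0249 -0.0042 0.4629 0.1155 0.1259 0.0272 42.6833 0.470 -0.046
clock: 43.27
position: [0.4697, 0.3306, 0.1241]
tcp_rot: [0.731, -0.683, 0.002, -0.003]
force: [-0.8, -0.9, -3.8]
width: 0.0272
F -0.8371 -0.8975 -3.7745 -0.0012 0.0791 0.0287 0.4697 0.3306 0.1241 0.0272 43.2667 0.404 0.053
t 43.27 pos [0.4697 0.3306 0.1241] head -86.1 w 0.0272 q6 1.92
tilt deg (world x,y of tool z): [0.4  0.05]
shift tool mm [-12.  -65.   24.6]
turn -2.3 (tool z down)
```

```bash
python3 -m inch '[[[-0.006,-0.032,0],0],[[-0.006,-0.033,0],0],[[0,0,0],-2.3],[[0,0,0],0]]';python3 - <<'E'
from m import *
s=camera('side');t=camera('top')
crop('side',s,260,200,400,340,'cs17.png',4)
crop('top',t,170,150,300,270,'ct17.png',5)
to(.534,.347,.085,-83.8)
for c in ('top','side'):
    for n in ('casting1','riser1'): print(c,n,[(np.round(d['point'],3).tolist(),round(d['conf'],2)) for d in landmark_of(c,n)[:4]])
E
```

```text
clock: 43.6
position: [0.5306, 0.3494, 0.1176]
tcp_rot: [0.743, -0.669, -0.0, 0.003]
force: [-0.2, -0.0, -3.1]
width: 0.0272
t 43.7 pos [0.5301 0.349  0.1179] head -84.0 w 0.0278 q6 1.87
tilt deg (world x,y of tool z): [-0.19 -0.22]
shift tool mm [ 2.2 -3.8 32.9]
turn -0.2 (tool z down)
top casting1 [([0.513, -0.382, 0.022], 0.75)]
top riser1 [([0.542, 0.249, 0.078], 0.68), ([0.543, 0.246, -0.002], 0.63), ([0.536, 0.346, 0.078], 0.6), ([0.712, -0.142, -0.002], 0.16)]
side casting1 [([0.537, 0.354, 0.137], 0.97)]
side riser1 [([0.534, 0.345, 0.077], 0.71)]
```

View pics/cs17.png

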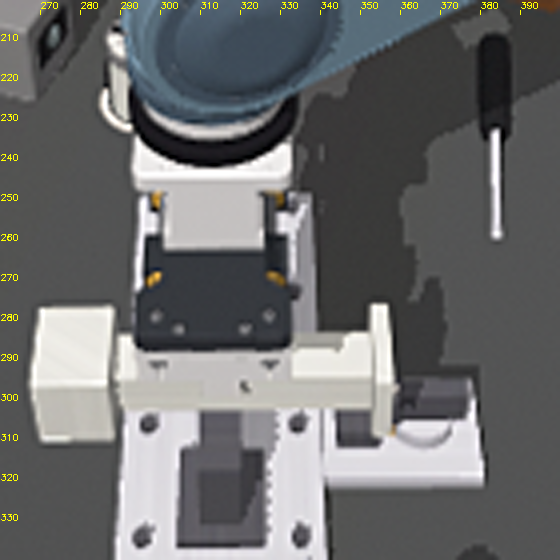

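View pics/ct17.png

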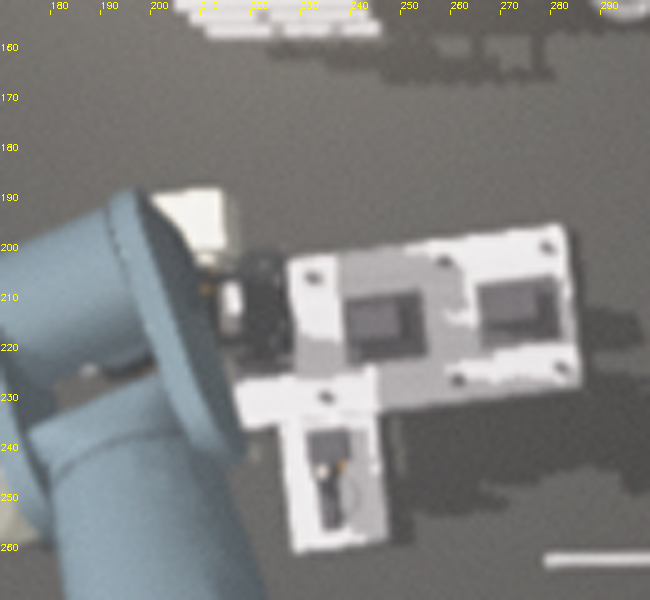

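```bash
python3 -m inch '[[[0.002,-0.0035,0.012],-0.2],[[0,0,0.014],0],[[0,0,0.008],0],[[0,0,0],0]]';python3 - <<'E'
from h import *
to(.534,.347,.067,-83.8)
E
```

```text
clock: 44.23
position: [0.5333, 0.3468, 0.0829]
tcp_rot: [0.744, -0.668, 0.001, 0.001]
force: [-0.9, 0.0, -4.3]
width: 0.0269
t 44.23 pos [0.5333 0.3468 0.0829] head -83.8 w 0.0269 q6 1.86
tilt deg (world x,y of tool z): [-0.01 -0.14]
shift tool mm [-0.1 -0.7 15.9]
turn -0.0 (tool z down)
```

```bash
python3 -m inch '[[[0,-0.0005,0.006],0],[[0,0,0.005],0],[[0,0,0],0]]';python3 - <<'E'
from h import *
to(.534,.347,.067,-83.8)
s=camera('side')
crop('side',s,260,200,400,340,'cs18.png',4)
for c in ('side',):
    for n in ('casting1',): print(c,n,[(np.round(d['point'],3).tolist(),round(d['conf'],2)) for d in landmark_of(c,n)[:4]])
E
```

```text
clock: 44.48
position: [0.5326, 0.3463, 0.069]
tcp_rot: [0.744, -0.668, 0.0, 0.002]
force: [-0.1, -0.3, -3.1]
width: 0.027
t 44.48 pos [0.5326 0.3463 0.069 ] head -83.8 w 0.027 q6 1.86
tilt deg (world x,y of tool z): [-0.17 -0.21]
shift tool mm [-0.5 -1.4  2. ]
turn -0.0 (tool z down)
side casting1 [([0.538, 0.348, 0.091], 0.93), ([0.513, -0.388, 0.028], 0.58)]
```

View pics/cs18.png

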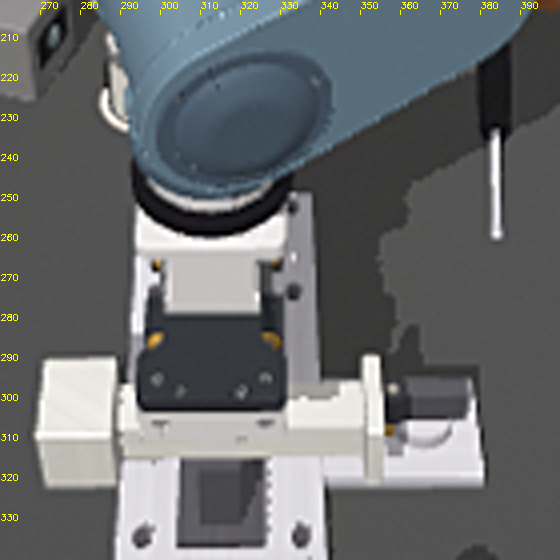

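```bash
for i in 1 2 3; do python3 -m inch '[[[0,-0.0005,0.0015],0]]'>/dev/null; python3 ft.py; done
```

```text
F -0.0893 0.6157 -3.7725 0.0266 -0.0389 -0.0103 0.5343 0.3470 0.0693 0.0270 44.6667 -0.017 -0.139
F -0.6360 0.1529 -4.5970 -0.0490 0.0370 -0.0159 0.5351 0.3472 0.0681 0.0274 44.7500 0.026 -0.120
F -4.2898 -1.7855 8.6763 -0.2509 0.8059 -0.0091 0.5360 0.3474 0.0671 0.0272 44.8333 0.068 -0.103
```

```bash
python3 -m inch '[[[0,0,0],0],[[0,0,0],0],[[0,0,0],0],[[0,0,0],0]]' 0.25; python3 ft.py;python3 -m inch '[[[0,0,0],0],[[0,0,0],0]]' 0.05;python3 - <<'E'
from h import *
to(.534,.347,.067,-83.8)
s=camera('side')
crop('side',s,260,200,400,340,'cs19.png',4)
for c in ('side',):
    for n in ('casting1',): print(c,n,[(np.round(d['point'],3).tolist(),round(d['conf'],2)) for d in landmark_of(c,n)[:4]])
E
```

```text
clock: 45.17
position: [0.5393, 0.3488, 0.0711]
tcp_rot: [0.744, -0.668, 0.003, -0.003]
force: [0.6, 0.5, -0.1]
width: 0.0352
F 0.5769 0.5490 -0.0886 0.0200 0.0058 -0.0217 0.5393 0.3488 0.0711 0.0352 45.1667 0.484 0.070
clock: 45.33
position: [0.5402, 0.3491, 0.0723]
tcp_rot: [0.744, -0.668, 0.003, -0.004]
force: [0.1, -0.1, -0.0]
width: 0.0441
t 45.33 pos [0.5402 0.3491 0.0723] head -83.8 w 0.0441 q6 1.86
tilt deg (world x,y of tool z): [0.61 0.12]
shift tool mm [1.5 6.5 5.3]
turn -0.0 (tool z down)
side casting1 [([0.539, 0.35, 0.09], 0.6), ([0.512, -0.392, 0.027], 0.56)]
```

View pics/cs19.png

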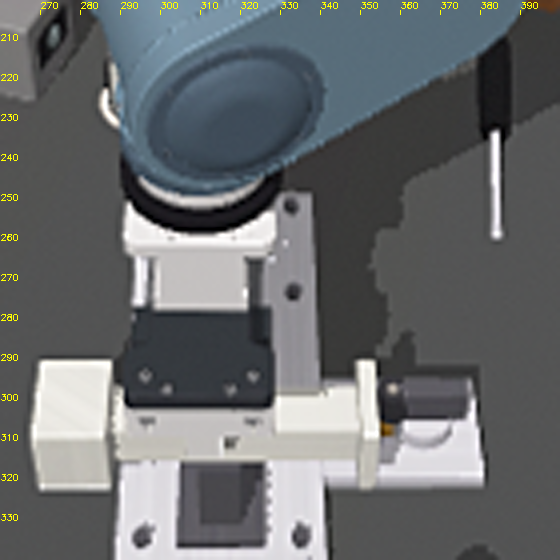

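```bash
python3 -m inch '[[[0.001,0,-0.02],0],[[0,0,-0.03],0],[[0,0,-0.035],0],[[0,0,-0.035],0],[[0,0,0],0]]' 0.05;python3 - <<'E'
from h import *
to(.5,-.384,.17,-84)
E
```

```text
clock: 45.85
position: [0.5364, 0.3467, 0.1928]
tcp_rot: [0.744, -0.668, 0.001, -0.0]
force: [1.0, 0.0, 0.9]
width: 0.0448
t 45.85 pos [0.5364 0.3467 0.1928] head -83.8 w 0.0448 q6 1.86
tilt deg (world x,y of tool z): [ 0.1  -0.09]
shift tool mm [722.4 114.9  23.9]
turn 0.2 (tool z down)
```

```bash
python3 -m inch '[[[0.04,0.0051,0],0],[[0.04,0.0051,0],0],[[0.04,0.0051,0],0],[[0.04,0.0051,0],0],[[0.04,0.0051,0],0],[[0.04,0.0051,0],0],[[0.04,0.0051,0],0],[[0.04,0.0051,0],0]]' -0.28; python3 -m inch '[[[0.04,0.0051,0],0],[[0.04,0.0051,0],0],[[0.04,0.0051,0],0],[[0.04,0.0051,0],0],[[0.04,0.0051,0],0],[[0.04,0.0051,0],0],[[0.04,0.0051,0],0],[[0,0,0],0]]'; python3 - <<'E'
from m import *
s=camera('side');t=camera('top')
cv2.imwrite('pics/s20.png',s);cv2.imwrite('pics/t20.png',t)
crop('side',s,235,180,400,345,'cs20.png',4)
to(.523,-.383,.17,-84)
for c in ('top','side'):
    for n in ('casting1','canister'): print(c,n,[(np.round(d['point'],3).tolist(),round(d['conf'],2)) for d in landmark_of(c,n)[:4]])
a=[]
for c,i in (('top',t),('side',s)):
    im=cv2.resize(patch(c,i,(.536,.349),.103,.12,301),(390,390)); cv2.line(im,(195,0),(195,390),(0,255,255),1);cv2.line(im,(0,195),(390,195),(0,255,255),1);a.append(im)
cv2.imwrite('pics/r20.png',np.hstack(a))
E
```

```text
clock: 46.52
position: [0.5318, 0.0206, 0.1945]
tcp_rot: [0.749, -0.662, 0.003, -0.004]
force: [1.0, -0.4, -0.4]
width: 0.0601
clock: 47.18
position: [0.526, -0.2773, 0.192]
tcp_rot: [0.747, -0.665, 0.004, -0.004]
force: [-1.6, -0.5, 0.4]
width: 0.0603
t 47.28 pos [ 0.5263 -0.2724  0.1917] head -83.2 w 0.0602 q6 0.78
tilt deg (world x,y of tool z): [0.64 0.18]
shift tool mm [109.5  16.7  21.3]
turn 0.8 (tool z down)
top casting1 [([0.542, 0.346, 0.089], 0.91)]
top canister [([0.633, 0.015, 0.002], 0.68)]
side casting1 [([0.541, 0.35, 0.092], 0.83), ([0.513, -0.39, 0.029], 0.58), ([0.542, 0.25, 0.001], 0.26)]
side canister [([0.63, 0.012, 0.0], 0.73)]
```

View pics/cs20.png

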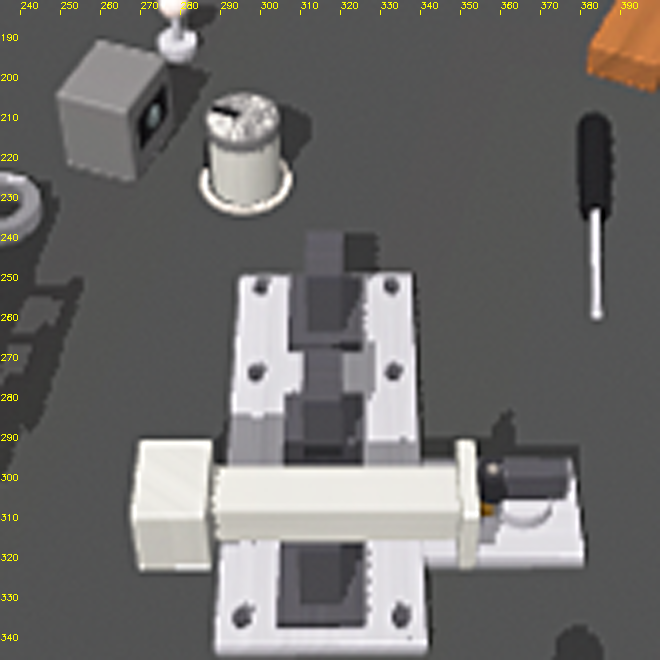

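View pics/r20.png

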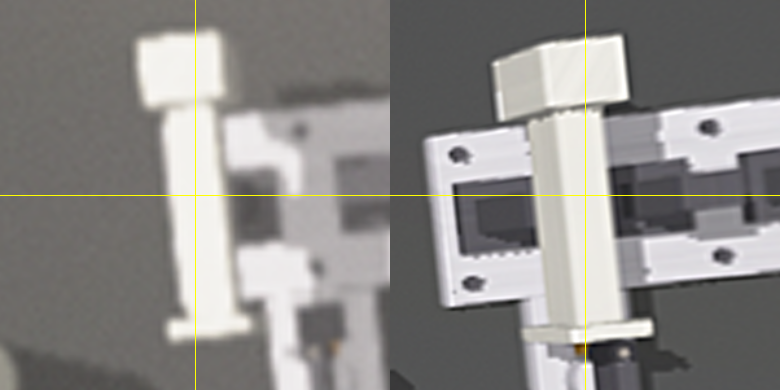

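View pics/t20.png

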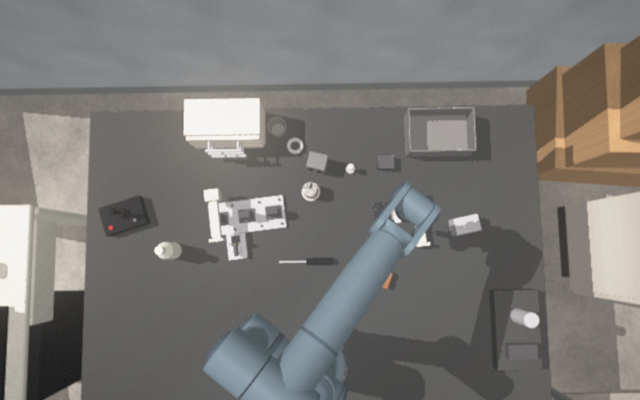

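```bash
python3 -m inch '[[[0.0365,0.0055,0],0.8],[[0.0365,0.0055,0],0],[[0.0365,0.0055,0],0],[[0,0,0.03],0],[[0,0,0.03],0],[[0,0,0],0]]'; python3 - <<'E'
from h import *
to(.523,-.384,.005,-84)
s=camera('side')
crop('side',s,290,80,420,190,'cs21.png',6)
E
```

```text
clock: 47.98
position: [0.5296, -0.3763, 0.1344]
tcp_rot: [0.75, -0.661, 0.008, -0.005]
force: [-0.2, 0.0, -1.7]
width: 0.0601
t 47.98 pos [ 0.5296 -0.3763  0.1344] head -82.8 w 0.0601 q6 0.64
tilt deg (world x,y of tool z): [ 1.03 -0.14]
shift tool mm [  6.2   9.8 129.3]
turn 1.2 (tool z down)
```

View pics/cs21.png

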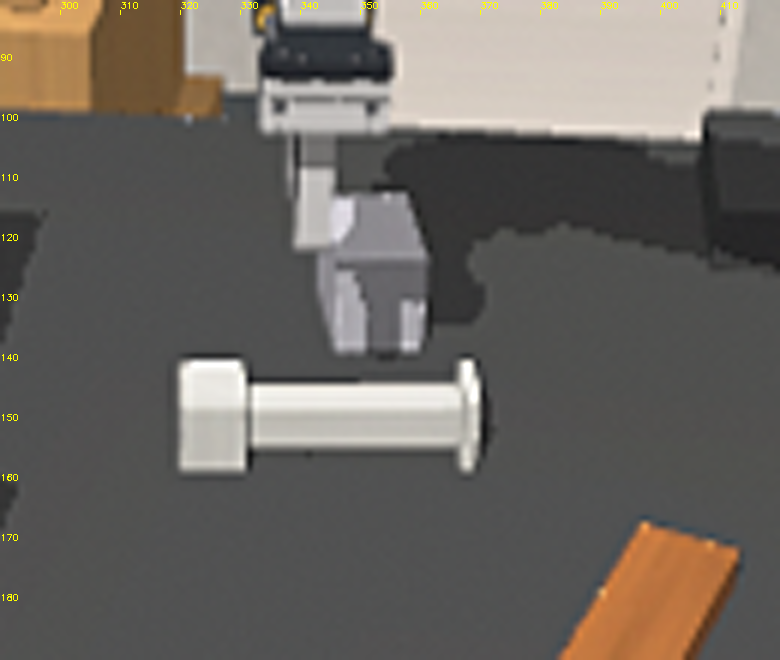

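```bash
python3 -m inch '[[[0.006,0.008,0],1.2],[[0,0,0.03],0],[[0,0,0.035],0],[[0,0,0.025],0],[[0,0,0],0]]'; python3 - <<'E'
from h import *
to(.523,-.384,.005,-84)
E
```

```text
clock: 48.45
position: [0.5318, -0.387, 0.0585]
tcp_rot: [0.744, -0.668, 0.019, -0.004]
force: [-0.6, 0.5, -0.8]
width: 0.0602
t 48.45 pos [ 0.5318 -0.387   0.0585] head -83.9 w 0.0602 q6 0.65
tilt deg (world x,y of tool z): [ 1.94 -1.09]
shift tool mm [-5.1 10.1 53.1]
turn 0.1 (tool z down)
```

```bash
python3 -m inch '[[[-0.005,0.0105,0.01],0],[[0,0.001,0.02],0],[[0,0.001,0.017],0],[[0,0,0],0]]'; python3 - <<'E'
from h import *
to(.523,-.384,.004,-84)
E
```

```text
clock: 48.78
position: [0.5251, -0.3876, 0.0217]
tcp_rot: [0.744, -0.667, 0.026, -0.004]
force: [0.2, 0.6, -0.5]
width: 0.0601
t 48.78 pos [ 0.5251 -0.3876  0.0217] head -83.8 w 0.0601 q6 0.64
tilt deg (world x,y of tool z): [ 2.49 -1.69]
shift tool mm [-4.4  2.4 17.5]
turn 0.2 (tool z down)
```

```bash
python3 -m inch '[[[-0.0045,0.0025,0.016],0],[[0,0.001,0.003],0],[[0,0,0],0]]'; python3 - <<'E'
from h import *
to(.523,-.384,.004,-84)
E
for i in 1 2 3 4 5 6; do python3 -m inch '[[[0,0.0005,0],0]]' >/dev/null; python3 ft.py; done | python3 ftm.py
```

```text
clock: 49.03
position: [0.5261, -0.3876, 0.0115]
tcp_rot: [0.744, -0.667, 0.032, -0.003]
force: [0.4, -0.1, -0.7]
width: 0.0604
t 49.03 pos [ 0.5261 -0.3876  0.0115] head -83.8 w 0.0604 q6 0.64
tilt deg (world x,y of tool z): [ 2.95 -2.17]
shift tool mm [-4.2  3.   7.2]
turn 0.2 (tool z down)
tilt [ 3.28 -2.51] n 6 F [-0.15 -0.35 -0.01] T [0.0084 0.0201 0.0256] se [0.0109 0.0165 0.0147] p [ 0.5271 -0.3905  0.0178]
```

```bash
python3 -m inch '[[[-0.006,0.0045,0.015],0],[[0,0,0.002],0],[[0,0,0],0],[[0,0,0],0],[[0,0,0],0],[[0,0,0],0],[[0,0,0],0]]' 1 50;python3 ft.py;  python3 -m inch '[[[0,0,-0.008],0],[[0,0,-0.006],0],[[0,0,-0.003],0]]'; for i in 1 2 3 4 5 6 7 8 9 10 11 12 ; do python3 -m inch '[[[0,0,-0.001],0]]' >/dev/null; python3 ft.py; done > f.txt; python3 ftm.py <f.txt; sed -n '1p;12p' f.txt;  python3 - <<'E'
from h import *
to(.504,-.131,.004,-84)
s=camera('side')
crop('side',s,290,80,420,190,'cs22.png',6)
E
```

```text
clock: 50.12
position: [0.5232, -0.3878, 0.0037]
tcp_rot: [0.744, -0.667, 0.038, -0.003]
force: [-0.1, -1.5, -1.7]
width: 0.0273
F -0.1498 -1.4676 -1.7303 0.0119 0.0714 0.0332 0.5232 -0.3878 0.0037 0.0273 50.1167 3.442 -2.664
clock: 50.37
position: [0.5194, -0.3845, 0.0181]
tcp_rot: [0.745, -0.667, 0.034, -0.003]
force: [0.0, 0.2, -5.9]
width: 0.0273
tilt [ 2.98 -2.27] n 12 F [-0.06 -0.1  -6.53] T [ 0.0597  0.2343 -0.025 ] se [0.0068 0.014  0.0065] p [ 0.5179 -0.3833  0.0244]
F -0.4094 -0.5308 -5.9400 0.0508 0.2077 -0.0234 0.5191 -0.3843 0.0193 0.0274 50.4500 3.069 -2.346
F 0.5436 -0.1066 -6.4400 0.0235 0.1794 -0.0476 0.5173 -0.3828 0.0300 0.0274 51.3667 2.941 -2.232
t 51.37 pos [ 0.5173 -0.3828  0.03  ] head -83.7 w 0.0274 q6 0.64
tilt deg (world x,y of tool z): [ 2.94 -2.23]
shift tool mm [-252.6  -13.5   15.5]
turn 0.3 (tool z down)
```

View pics/cs22.png

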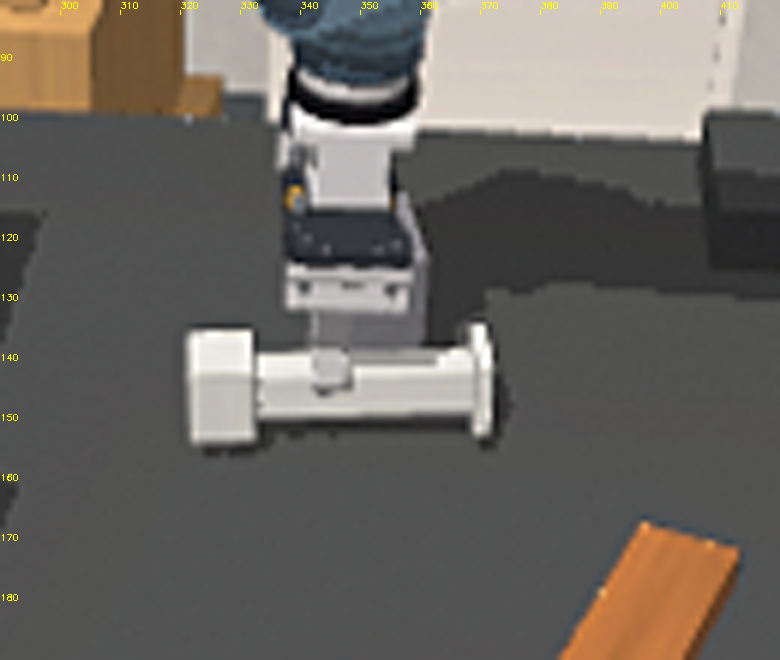

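```bash
python3 -m inch '[[[0,0,0.012],0],[[0,0,0.01],0],[[0,0,0.003],0],[[0,0,0.001],0]]';python3 ft.py; python3 -m inch '[[[0,0,0],0],[[0,0,0],0],[[0,0,0],0]]' 0.1;python3 ft.py
```

```text
clock: 51.75
position: [0.5195, -0.3847, 0.0036]
tcp_rot: [0.745, -0.667, 0.033, -0.002]
force: [-6.9, 5.5, 15.2]
width: 0.0273
F -6.8996 5.4963 15.1979 0.8755 1.1137 -0.0853 0.5195 -0.3847 0.0036 0.0273 51.7500 3.002 -2.313
clock: 52.0
position: [0.522, -0.3872, 0.0062]
tcp_rot: [0.744, -0.667, 0.036, -0.002]
force: [-0.4, 0.1, -0.4]
width: 0.0415
F -0.3556 0.1356 -0.3548 0.0182 0.0222 0.0340 0.5220 -0.3872 0.0062 0.0415 52.0000 3.283 -2.562
```

```bash
python3 -m inch '[[[0,-0.005,-0.04],0],[[0,-0.005,-0.04],0],[[0,-0.005,-0.02],0]]' 0;python3 ft.py;python3 -m inch '[[[0,0,0],0],[[0,0,0],0]]' 0;python3 ft.py
```

```text
clock: 52.25
position: [0.5288, -0.3791, 0.1044]
tcp_rot: [0.744, -0.667, 0.031, -0.003]
force: [-0.2, 0.0, 0.1]
width: 0.0471
F -0.2133 0.0154 0.1232 -0.0336 0.0450 -0.0012 0.5288 -0.3791 0.1044 0.0471 52.2500 2.913 -2.155
clock: 52.42
position: [0.5331, -0.3825, 0.1123]
tcp_rot: [0.744, -0.667, 0.039, -0.003]
force: [0.0, -0.2, -1.4]
width: 0.0467
F 0.0031 -0.1797 -1.3959 0.0423 0.0361 0.0339 0.5331 -0.3825 0.1123 0.0467 52.4167 3.512 -2.741
```

```bash
python3 - <<'E'
from h import *
to(.5385,-.3826,.004,-84)
E
python3 -m inch '[[[0,-0.009,0.03],0],[[0,-0.003,0.035],0],[[0,0,0.03],0]]' 0;python3 - <<'E'
from h import *
to(.5385,-.3826,.004,-84)
E
```

```text
t 52.42 pos [ 0.5331 -0.3825  0.1123] head -83.8 w 0.0467 q6 0.66
tilt deg (world x,y of tool z): [ 3.51 -2.74]
shift tool mm [ -5.2   0.6 108.3]
turn 0.2 (tool z down)
clock: 52.67
position: [0.5567, -0.3918, 0.0241]
tcp_rot: [0.744, -0.667, 0.049, -0.002]
force: [0.3, -0.2, 0.6]
width: 0.0468
t 52.67 pos [ 0.5567 -0.3918  0.0241] head -83.9 w 0.0468 q6 0.67
tilt deg (world x,y of tool z): [ 4.31 -3.54]
shift tool mm [-12.4  18.4  18.1]
turn 0.1 (tool z down)
```

```bash
python3 -m inch '[[[0,0,-0.03],0],[[0,0,-0.03],0]]' 0 >/dev/null;python3 ft.py; for k in 1 2; do python3 -m inch '[[[0,0,-0.02],0]]' >/dev/null;python3 ft.py; done; for k in 1 2 3 4 5 6; do python3 -m inch '[[[0,0,0],0]]' >/dev/null;python3 ft.py; done
```

```text
F 0.0043 -0.9320 2.5294 0.0780 -0.0116 -0.0442 0.5428 -0.3796 0.0603 0.0469 52.8333 2.785 -2.030
F -0.0550 0.4585 0.9777 0.0163 0.0534 -0.0443 0.5400 -0.3774 0.0769 0.0474 52.9167 2.517 -1.765
F 0.5866 0.3267 0.7695 0.0451 0.0366 0.0076 0.5376 -0.3756 0.0942 0.0472 53.0000 2.317 -1.567
F 0.2928 -1.3043 0.0025 -0.0162 -0.0090 -0.0315 0.5388 -0.3770 0.0965 0.0471 53.0833 2.508 -1.753
F -0.2209 1.0365 -0.0784 0.0445 0.0572 0.0372 0.5380 -0.3766 0.0947 0.0468 53.1667 2.432 -1.682
F -0.6346 0.0097 0.3597 0.0479 0.0839 -0.0280 0.5376 -0.3763 0.0932 0.0469 53.2500 2.381 -1.631
F -0.3918 0.4159 -0.3636 0.0214 0.0510 0.0700 0.5367 -0.3757 0.0911 0.0469 53.3333 2.272 -1.523
F -0.6872 0.1558 0.2206 -0.0040 0.0502 -0.0088 0.5361 -0.3751 0.0894 0.0472 53.4167 2.180 -1.431
F 0.1897 0.2667 0.4542 -0.0089 -0.0335 -0.0188 0.5355 -0.3746 0.0879 0.0467 53.5000 2.093 -1.346
```

```bash
for k in 1 2 3 4 5 6; do python3 -m inch '[[[0,0,-0.02],0]]' >/dev/null;python3 ft.py; done;for k in 1 2 3 4 5 6 ; do python3 -m inch '[[[0,0,0.0],0]]' >/dev/null;python3 ft.py; done
```

```text
F -0.0428 1.1512 -0.3098 0.0454 -0.0202 0.0256 0.5321 -0.3716 0.1025 0.0475 53.5833 1.697 -0.951
F 0.1581 0.0546 0.5073 0.0350 0.0071 -0.0406 0.5306 -0.3705 0.1211 0.0465 53.6667 1.560 -0.811
F -0.2791 0.2153 0.9513 0.0153 0.0540 0.0176 0.5292 -0.3693 0.1399 0.0468 53.7500 1.416 -0.668
F 0.1439 0.7669 -0.1513 0.0250 0.0580 -0.0315 0.5281 -0.3686 0.1595 0.0475 53.8333 1.331 -0.583
F 0.5766 0.6292 0.9576 0.0242 0.0062 0.0183 0.5273 -0.3679 0.1793 0.0469 53.9167 1.263 -0.512
F -0.0678 0.2104 0.2773 0.0095 0.0072 0.0613 0.5265 -0.3674 0.1994 0.0470 54.0000 1.208 -0.459
F 0.3500 -0.6555 0.7400 0.0246 -0.0368 -0.0040 0.5282 -0.3690 0.2038 0.0468 54.0833 1.509 -0.757
F 0.0326 -1.0398 -0.4511 0.0067 0.0658 -0.0070 0.5281 -0.3689 0.2034 0.0473 54.1667 1.508 -0.756
F -0.0358 0.6546 -0.3897 0.0330 0.0352 -0.0140 0.5280 -0.3689 0.2026 0.0473 54.2500 1.494 -0.742
F 0.5844 -0.2614 0.0244 0.0252 0.0209 0.0164 0.5275 -0.3684 0.2009 0.0469 54.3333 1.403 -0.653
F 0.0622 0.3968 0.7037 0.0246 0.0328 0.0066 0.5270 -0.3679 0.1992 0.0469 54.4167 1.304 -0.553
F 0.8926 0.2542 -0.5665 0.0439 0.0578 0.0078 0.5265 -0.3674 0.1976 0.0469 54.5000 1.206 -0.454
```

```bash
for k in 1 2; do python3 -m inch '[[[0,0,-0.0015],0],[[0,0,-0.0015],0],[[0,0,-0.0015],0],[[0,0,-0.0015],0],[[0,0,-0.0015],0],[[0,0,-0.0015],0],[[0,0,-0.0015],0],[[0,0,-0.0015],0]]' >/dev/null;python3 ft.py; done; python3 - <<'E'
from h import *
to(.5385,-.3826,.004,-84)
E
```

```text
F -0.1027 0.8722 -0.3961 0.0300 -0.0032 0.0354 0.5253 -0.3664 0.2078 0.0470 55.1667 1.021 -0.267
F -0.7254 0.6035 -0.0738 0.0140 0.0126 0.0587 0.5252 -0.3665 0.2216 0.0467 55.8333 1.054 -0.302
t 55.83 pos [ 0.5252 -0.3665  0.2216] head -83.9 w 0.0467 q6 0.67
tilt deg (world x,y of tool z): [ 1.05 -0.3 ]
shift tool mm [ 15.9  -7.6 217.9]
turn 0.1 (tool z down)
```

```bash
python3 -m inch '[[[0.0155,-0.0076,0.02],0],[[0,0,0.035],0],[[0,0,0.035],0],[[0,0,0.035],0],[[0,0,0.035],0]]' >/dev/null;python3 ft.py; python3 - <<'E'
from h import *
to(.5385,-.3826,.004,-84)
E
```

```text
F -0.4788 0.0766 0.0538 0.0809 0.0283 0.0449 0.5459 -0.3904 0.0715 0.0469 56.2500 2.148 -1.406
t 56.25 pos [ 0.5459 -0.3904  0.0715] head -83.9 w 0.0469 q6 0.67
tilt deg (world x,y of tool z): [ 2.15 -1.41]
shift tool mm [-10.5   8.9  66.9]
turn 0.1 (tool z down)
```

```bash
python3 -m inch '[[[-0.0105,0.0095,0.02],0],[[0,0.001,0.022],0]]' >/dev/null;python3 ft.py; python3 - <<'E'
from h import *
to(.5385,-.3826,.004,-84)
s=camera('side')
crop('side',s,290,80,420,190,'cs23.png',6)
E
```

```text
F -0.6119 0.9233 0.3241 0.0196 0.0522 0.0093 0.5342 -0.3805 0.0233 0.0470 56.4167 1.943 -1.197
t 56.42 pos [ 0.5342 -0.3805  0.0233] head -83.9 w 0.047 q6 0.66
tilt deg (world x,y of tool z): [ 1.94 -1.2 ]
shift tool mm [ 2.1 -3.4 19.4]
turn 0.1 (tool z down)
```

View pics/cs23.png

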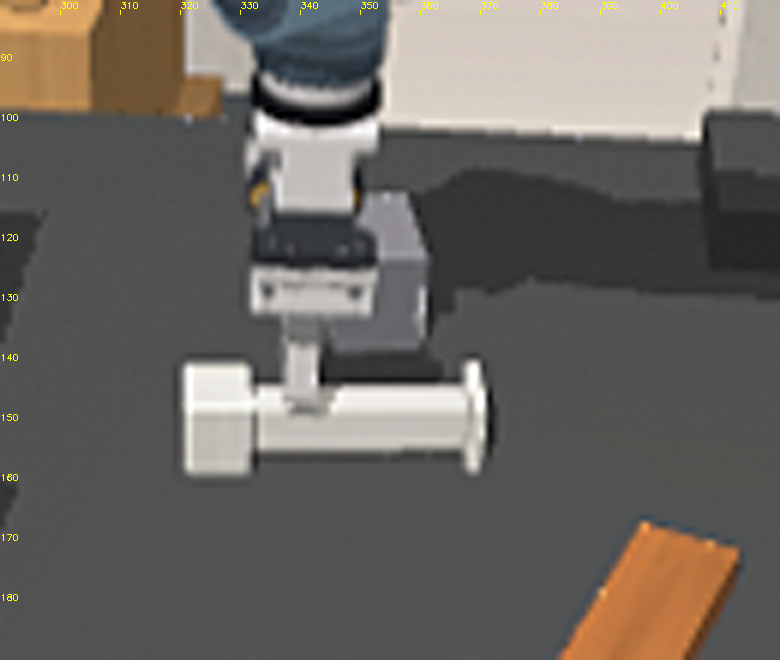

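```bash
python3 -m inch '[[[0.002,-0.005,0.019],0],[[0,0,0],0],[[0,0,0],0],[[0,0,0],0],[[0,0,0],0],[[0,0,0],0]]' 1 50;python3 ft.py;  python3 -m inch '[[[0,0,-0.008],0],[[0,0,-0.006],0],[[0,0,-0.003],0]]'; for i in 1 2 3 4 5 6 7 8 9 10 11 12 ; do python3 -m inch '[[[0,0,-0.001],0]]' >/dev/null; python3 ft.py; done > f.txt; python3 ftm.py <f.txt; sed -n '1p;12p' f.txt;  python3 - <<'E'
from h import *
s=camera('side')
crop('side',s,290,80,420,190,'cs24.png',6)
E
```

```text
clock: 56.97
position: [0.5364, -0.3801, -0.0008]
tcp_rot: [0.744, -0.669, 0.014, -0.003]
force: [-1.2, -0.1, -6.8]
width: 0.0271
F -1.1979 -0.1372 -6.7747 0.0394 0.0850 -0.0107 0.5364 -0.3801 -0.0008 0.0271 56.9667 1.458 -0.785
clock: 57.22
position: [0.5344, -0.378, 0.0164]
tcp_rot: [0.744, -0.669, 0.012, -0.004]
force: [0.2, -0.2, -6.4]
width: 0.0276
tilt [ 1.34 -0.63] n 12 F [-0.06 -0.08 -6.2 ] T [0.0411 0.0658 0.0003] se [0.0098 0.012  0.0059] p [ 0.5345 -0.3779  0.0249]
F -0.4599 -0.8987 -5.7631 0.0335 0.0315 0.0092 0.5347 -0.3782 0.0186 0.0276 57.3000 1.339 -0.631
F -1.0004 -0.2587 -5.9257 0.0087 0.1068 -0.0018 0.5340 -0.3776 0.0305 0.0277 58.2167 1.301 -0.588
```

View pics/cs24.png

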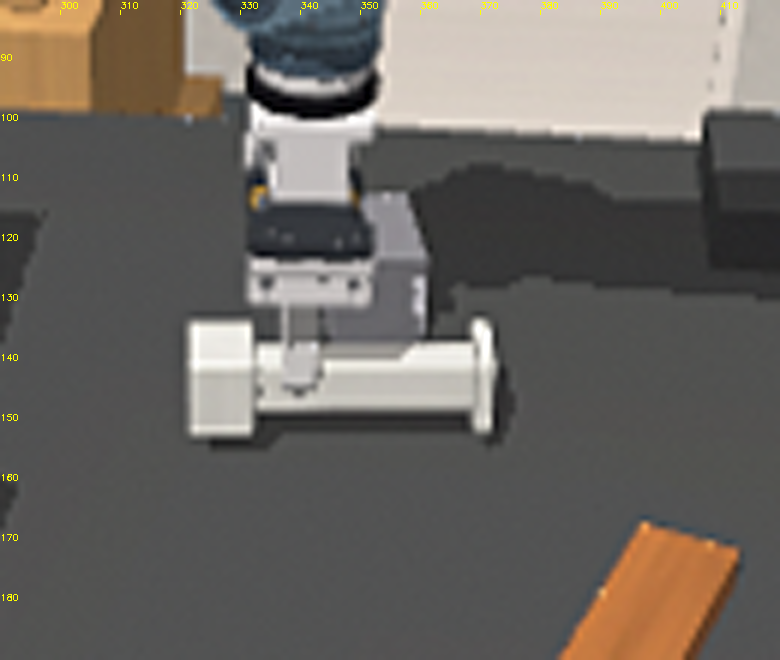

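```bash
python3 -m inch '[[[0,0,0.012],0],[[0,0,0.014],0],[[0,0,0.004],0]]';python3 ft.py; python3 -m inch '[[[0,0,0.001],0]]';python3 ft.py
```

```text
clock: 58.52
position: [0.536, -0.3792, 0.0002]
tcp_rot: [0.744, -0.668, 0.014, -0.004]
force: [-0.6, 0.7, -6.9]
width: 0.0274
F -0.5645 0.7379 -6.9470 0.0865 0.1937 -0.0269 0.5360 -0.3792 0.0002 0.0274 58.5167 1.478 -0.766
clock: 58.6
position: [0.5354, -0.3786, -0.0024]
tcp_rot: [0.744, -0.668, 0.013, -0.004]
force: [-3.8, 4.0, 13.9]
width: 0.0275
F -3.8164 3.9683 13.9318 1.1200 0.7917 0.0060 0.5354 -0.3786 -0.0024 0.0275 58.6000 1.378 -0.676
```

```bash
python3 -m inch '[[[0,0,0],0],[[0,0,0],0],[[0,0,0],0]]' 0.15 >/dev/null;python3 ft.py;python3 -m inch '[[[0,-0.0045,0.001],0],[[0,0,0.001],0]]' 0.15 >/dev/null; python3 ft.py
```

```text
F -0.1133 -0.5115 0.5433 0.0781 0.0185 -0.0479 0.5374 -0.3807 -0.0002 0.0395 58.8500 1.589 -0.876
F 0.8383 -1.1288 0.2023 -0.0159 0.0322 0.0424 0.5439 -0.3819 0.0004 0.0398 59.0167 1.800 -1.079
```

```bash
python3 -m inch '[[[-0.003,0.0042,0.001],0],[[0,0,0.001],0]]' 0.15 >/dev/null; python3 ft.py;python3 -m inch '[[[0,0,0.0],0],[[0,0,0],0],[[0,0,0],0],[[0,0,0],0],[[0,0,0],0]]' 1 50 >/dev/null; python3 ft.py;  python3 -m inch '[[[0,0,-0.008],0],[[0,0,-0.006],0],[[0,0,-0.003],0]]'; for i in 1 2 3 4 5 6 7 8 9 10 11 12 13 14; do python3 -m inch '[[[0,0,-0.001],0]]' >/dev/null; python3 ft.py; done > f.txt; python3 ftm.py <f.txt; sed -n '1p;12p' f.txt;  python3 - <<'E'
from h import *
s=camera('side')
crop('side',s,290,80,420,190,'cs25.png',6)
E
```

```text
F 0.3146 0.2873 0.3957 0.0354 0.0089 -0.0341 0.5404 -0.3800 -0.0007 0.0399 59.1833 1.907 -1.187
F -0.4578 1.3060 0.1813 0.2207 0.0065 0.0364 0.5401 -0.3791 -0.0007 0.0272 59.6000 1.898 -1.112
clock: 59.85
position: [0.5364, -0.3761, 0.0128]
tcp_rot: [0.744, -0.668, 0.014, -0.004]
force: [-1.4, 0.9, -5.7]
width: 0.0277
tilt [ 1.36 -0.66] n 14 F [ 0.1   0.14 -6.18] T [0.0481 0.0503 0.0062] se [0.0088 0.0061 0.0082] p [ 0.5346 -0.3748  0.0194]
F -0.9397 -0.3583 -6.3286 0.0252 0.0582 -0.0272 0.5360 -0.3759 0.0138 0.0276 59.9333 1.489 -0.768
F 0.1025 1.4598 -6.3865 -0.0209 0.0389 -0.0139 0.5343 -0.3745 0.0239 0.0275 60.8500 1.334 -0.627
```

View pics/cs25.png

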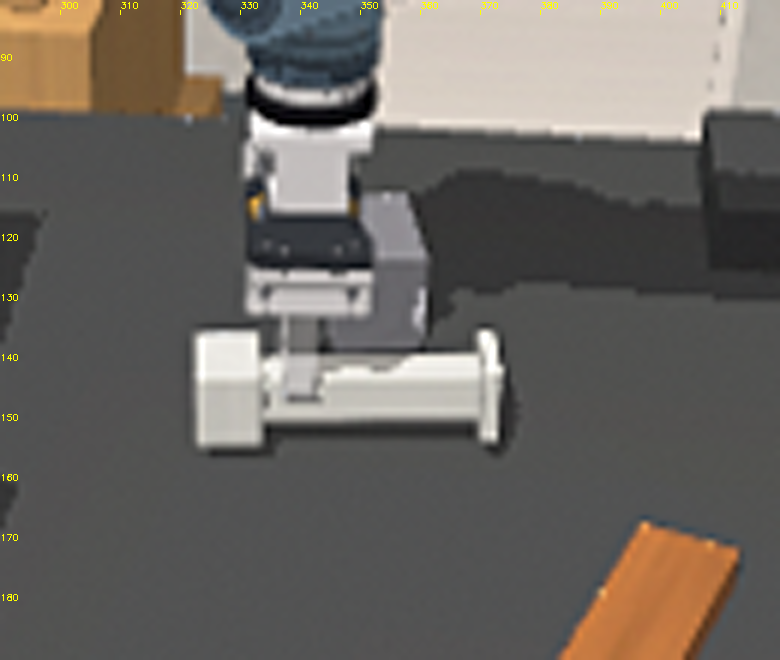

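```bash
python3 -m inch '[[[0,0,-0.025],0],[[0,0.005,-0.025],0],[[0,0.015,-0.025],0],[[0,0.02,-0.02],0],[[0,0,0],0]]';python3 ft.py;python3 - <<'E'
from h import *
to(.49,.148,.12,-83.8)
E
```

```text
clock: 61.48
position: [0.4901, -0.3763, 0.1217]
tcp_rot: [0.744, -0.668, 0.01, -0.004]
force: [1.2, -0.6, -5.4]
width: 0.0273
F 1.2492 -0.5900 -5.4346 -0.1193 -0.1482 0.0209 0.4901 -0.3763 0.1217 0.0273 61.4833 1.095 -0.432
t 61.48 pos [ 0.4901 -0.3763  0.1217] head -83.8 w 0.0273 q6 0.62
tilt deg (world x,y of tool z): [ 1.1  -0.43]
shift tool mm [-521.2  -56.5   -2.3]
turn -0.0 (tool z down)
```

```bash
python3 -m inch '[[[-0.034,-0.0037,0],0],[[-0.034,-0.0037,0],0],[[-0.034,-0.0037,0],0],[[-0.034,-0.0037,0],0],[[-0.034,-0.0037,0],0],[[-0.034,-0.0037,0],0],[[-0.034,-0.0037,0],0],[[-0.034,-0.0037,0],0]]';python3 ft.py;python3 -m inch '[[[-0.034,-0.0037,0],0],[[-0.034,-0.0037,0],0],[[-0.034,-0.0037,0],0],[[-0.034,-0.0037,0],0],[[-0.034,-0.0037,0],0],[[-0.034,-0.0037,0],0],[[0,0,0],0]]';python3 ft.py;python3 - <<'E'
from h import *
to(.5525,.148,.11,-83.8)
s=camera('side')
crop('side',s,240,180,400,340,'cs26.png',4)
E
```

```text
clock: 62.15
position: [0.492, -0.1001, 0.1195]
tcp_rot: [0.739, -0.673, 0.015, -0.004]
force: [0.9, 0.5, -5.9]
width: 0.0279
F 0.8696 0.5053 -5.8506 0.0611 -0.0302 0.0348 0.4920 -0.1001 0.1195 0.0279 62.1500 1.546 -0.857
clock: 62.73
position: [0.4924, 0.1223, 0.1151]
tcp_rot: [0.741, -0.672, 0.014, -0.006]
force: [0.4, -0.4, -5.7]
width: 0.0277
F 0.3723 -0.3907 -5.7125 0.0102 0.0915 -0.0039 0.4924 0.1223 0.1151 0.0277 62.7333 1.655 -0.574
t 62.73 pos [0.4924 0.1223 0.1151] head -84.4 w 0.0277 q6 1.5
tilt deg (world x,y of tool z): [ 1.65 -0.57]
shift tool mm [-19.8 -62.2   6.6]
turn -0.6 (tool z down)
```

View pics/cs26.png

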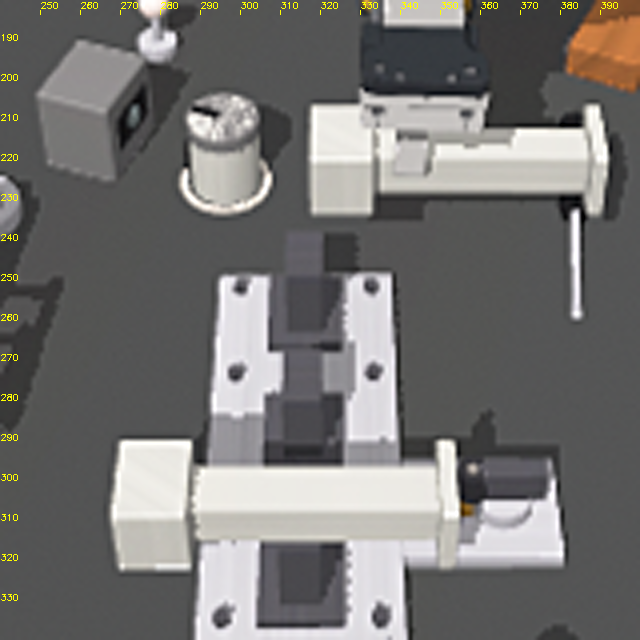

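```bash
python3 -m inch '[[[-0.0195,-0.005,0],-0.6],[[0,-0.028,0],0],[[0,-0.028,0],0],[[0,0,0],0]]';python3 ft.py;python3 - <<'E'
from h import *
to(.5525,.148,.08,-83.8)
E
```

```text
clock: 63.12
position: [0.5515, 0.1466, 0.1143]
tcp_rot: [0.745, -0.667, 0.014, -0.004]
force: [0.1, -0.9, -5.7]
width: 0.0273
F 0.1105 -0.8706 -5.7067 -0.0608 0.1805 -0.0355 0.5515 0.1466 0.1143 0.0273 63.1167 1.526 -0.785
t 63.12 pos [0.5515 0.1466 0.1143] head -83.8 w 0.0273 q6 1.54
tilt deg (world x,y of tool z): [ 1.53 -0.78]
shift tool mm [-1.9 -0.3 34.3]
turn 0.0 (tool z down)
```

```bash
python3 -m inch '[[[-0.002,0.0005,0.012],0],[[0,0,0.012],0],[[0,0,0.008],0],[[0,0,0],0]]';python3 ft.py;python3 - <<'E'
from h import *
to(.5525,.148,.0635,-83.8)
s=camera('side')
crop('side',s,240,180,400,340,'cs27.png',4)
E
```

```text
clock: 63.45
position: [0.5529, 0.1451, 0.0795]
tcp_rot: [0.743, -0.669, 0.014, -0.003]
force: [-0.9, -0.3, -6.6]
width: 0.0273
F -0.8641 -0.2874 -6.6382 0.0319 0.1118 -0.0458 0.5529 0.1451 0.0795 0.0273 63.4500 1.464 -0.843
t 63.45 pos [0.5529 0.1451 0.0795] head -84.0 w 0.0273 q6 1.54
tilt deg (world x,y of tool z): [ 1.46 -0.84]
shift tool mm [-3.2  0.4 16. ]
turn -0.2 (tool z down)
```

View pics/cs27.png

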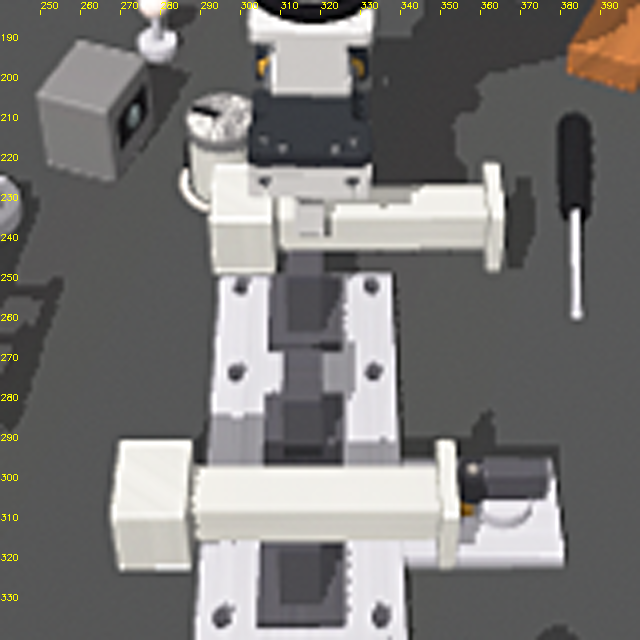

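```bash
python3 -m inch '[[[-0.003,0.0,0.006],-0.2],[[0,0,0.005],0],[[0,0,0],0]]'>/dev/null;python3 ft.py; for i in 1 2; do python3 -m inch '[[[0,0,0.0015],0]]'>/dev/null; python3 ft.py; done
```

```text
F -0.0807 -0.7229 -6.7738 0.0278 0.1064 0.0340 0.5532 0.1475 0.0690 0.0273 63.7500 1.569 -0.843
F -0.4411 0.7265 -4.7025 0.0362 0.0239 -0.0460 0.5534 0.1476 0.0677 0.0272 63.8333 1.605 -0.837
F 0.0403 -0.5153 -6.3713 0.0745 0.1019 -0.0364 0.5534 0.1476 0.0662 0.0276 63.9167 1.618 -0.838
```

```bash
for i in 1 2 3; do python3 -m inch '[[[0,0,0.001],0]]'>/dev/null; python3 ft.py; done
```

```text
F 0.6173 -0.3521 -6.0388 0.0459 0.0496 -0.0337 0.5536 0.1477 0.0654 0.0276 64.0000 1.644 -0.837
F 0.4386 0.4216 -7.3580 0.0420 0.0454 0.0289 0.5538 0.1477 0.0645 0.0273 64.0833 1.668 -0.834
F 0.1843 -0.5208 -6.5355 0.0466 0.0635 -0.0285 0.5540 0.1477 0.0636 0.0272 64.1667 1.693 -0.833
```

```bash
for i in 1 2 3; do python3 -m inch '[[[0,0.0007,0.001],0]]'>/dev/null; python3 ft.py; done
```

```text
F -0.6057 -0.1393 0.1397 0.1064 0.1821 -0.0009 0.5540 0.1477 0.0632 0.0272 64.2500 1.767 -0.826
F -2.0473 0.5607 0.1614 0.0552 0.3436 0.0262 0.5540 0.1477 0.0632 0.0272 64.3333 1.853 -0.821
F -1.0404 0.0178 -0.2571 0.0047 0.3011 0.0528 0.5541 0.1477 0.0633 0.0275 64.4167 1.941 -0.814
```

```bash
python3 -m inch '[[[0,0.001,0.0005],0],[[0,0.001,0.0005],0],[[0,0.001,0],0],[[0,0,0],0]]' 0.25 >/dev/null; python3 ft.py;python3 -m inch '[[[0,0,0],0],[[0,0,0],0]]' 0.05 >/dev/null;python3 ft.py; python3 - <<'E'
from h import *
s=camera('side')
crop('side',s,240,180,400,340,'cs28.png',4)
E
```

```text
F 0.2589 0.3142 -0.7147 0.0222 0.0226 0.0594 0.5543 0.1475 0.0655 0.0356 64.7500 2.404 -0.793
F 0.8496 0.4315 -0.0330 0.0282 -0.0051 -0.0398 0.5550 0.1475 0.0662 0.0435 64.9167 2.507 -0.787
```

View pics/cs28.png

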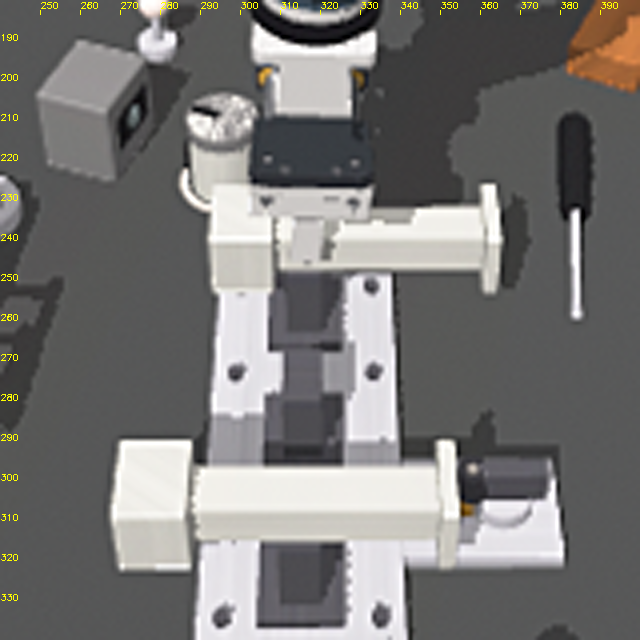

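Casting stays level with the fingers open. Rise straight up and check everything.

```bash
python3 -m inch '[[[0,0.001,-0.02],0],[[0,0.001,-0.03],0],[[0,0,-0.035],0],[[0,0,-0.035],0],[[0,0,-0.02],0]]' 0.05;python3 - <<'E'
from h import *
to(.45,-.3,.2)
E
```

```text
clock: 65.38
position: [0.5418, 0.1486, 0.2035]
tcp_rot: [0.744, -0.668, 0.015, -0.004]
force: [0.6, 1.3, 0.7]
width: 0.0445
t 65.38 pos [0.5418 0.1486 0.2035] head -83.8 w 0.0445 q6 1.54
tilt deg (world x,y of tool z): [ 1.58 -0.86]
shift tool mm [435.9 140.    7.7]
```

```bash
python3 -m inch '[[[0.038,0.012,0],0],[[0.038,0.012,0],0],[[0.038,0.012,0],0],[[0.038,0.012,0],0],[[0.038,0.012,0],0],[[0.038,0.012,0],0],[[0.038,0.012,0],0],[[0.038,0.012,0],0]]' >/dev/null;python3 -m inch '[[[0.038,0.012,0],0],[[0.038,0.012,0],0],[[0.038,0.012,0],0],[[0,0,-0.02],0],[[0,0,0],0],[[0,0,0],0]]';python3 - <<'E'
from m import *
s=camera('side');t=camera('top')
cv2.imwrite('pics/s30.png',s);cv2.imwrite('pics/t30.png',t)
crop('side',s,235,180,400,345,'cs30.png',4)
for c in ('top','side'):
    for n in ('casting1','canister','code'): print(c,n,[(np.round(d['point'],3).tolist(),round(d['conf'],2)) for d in landmark_of(c,n)[:4]])
a=[]
for C,z,h in (((.55,.2),.103,.19),((.633,.0095),.066,.05)):
  for c,i in (('top',t),('side',s)):
    im=cv2.resize(patch(c,i,C,z,h,301),(390,390)); cv2.line(im,(195,0),(195,390),(0,255,255),1);a.append(im)
im=np.vstack([np.hstack(a[:2]),np.hstack(a[2:])])
cv2.imwrite('pics/r30.png',cv2.resize(im,(600,600)))
E
```

```text
clock: 66.55
position: [0.4563, -0.2998, 0.2374]
tcp_rot: [0.746, -0.666, 0.024, -0.01]
force: [-0.4, 0.6, -0.2]
width: 0.0447
top casting1 [([0.525, 0.15, 0.089], 0.65), ([0.54, 0.348, 0.088], 0.59)]
top canister [([0.634, 0.015, 0.001], 0.59)]
top code [([0.658, 0.002, 0.023], 0.5)]
side casting1 [([0.539, 0.35, 0.088], 0.91), ([0.518, 0.142, 0.091], 0.59)]
side canister [([0.632, 0.013, -0.0], 0.63), ([0.634, 0.01, 0.0], 0.55), ([0.557, 0.15, 0.07], 0.32)]
side code [([0.659, 0.004, 0.026], 0.81), ([0.372, 0.029, -0.002], 0.23)]
```

View pics/cs30.png

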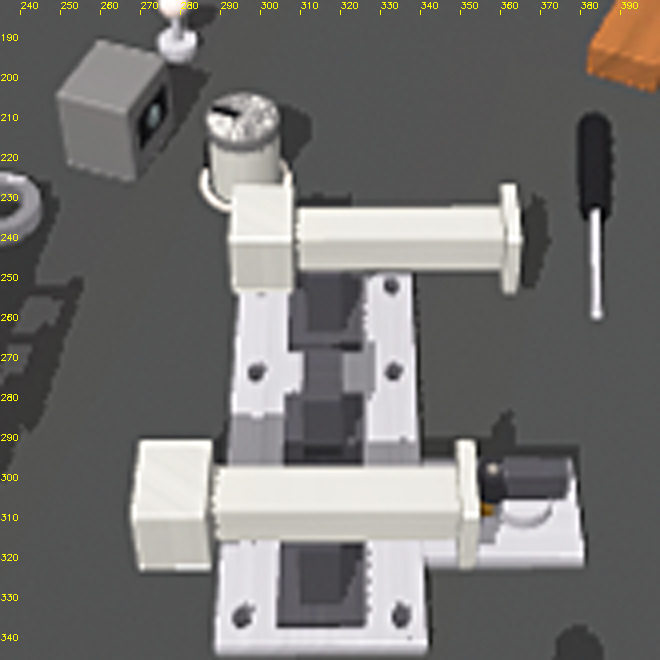

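View pics/r30.png

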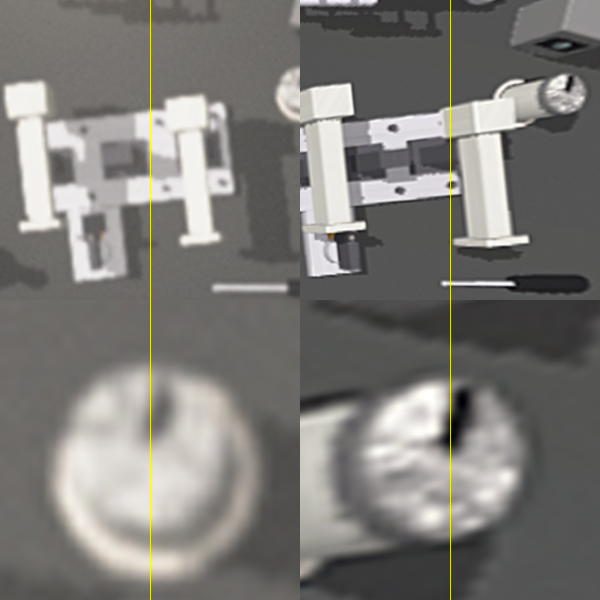

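View pics/t30.png

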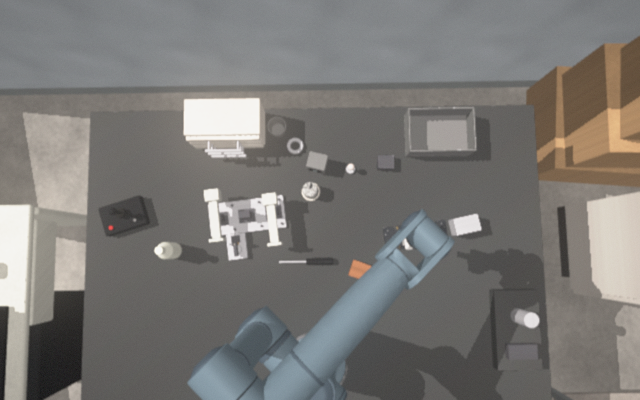

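```bash
python3 -c "
from bench import *
print(observe()['clock']);print(close_job())"
```

```text
66.95
the job is handed in; nothing more can be done
None
```

The job is handed in at 67 s of the 210 s allowed. As far as the last pictures show, everything is in place, and no verdict is reported.

- **Lot canister:** It stands on the circle in front of the reader. It was knocked about 5 cm aside while I was feeling out the first casting, so I put the casting down and set the canister back. Its lid bar reads about −10° to −16° depending on the camera, and the reader's axis is about −14°. The network's code point gave a rougher −15° to −22°. Position is good to roughly 3 mm.
- **Cam:** I turned it about 122°. The lever then lay at about 6.6° in the side picture against about 6.2° for the fixture, so the high point faces the follower. I never read the follower's travel itself.
- **Castings:** Only two were present.
  - **First casting:** About 0.4 kg, with its balance point near x = −4 mm. It lies on riser1, about 3 to 4 mm off centre.
  - **Second casting:** About 0.63 kg, with its balance point near x = +31 mm. It lies on riser3.
  - **Balance check:** I shifted each grip until the leftover imbalance from the wrist torque was under about 2 mm. That figure is good to 2 or 3 mm.
  - **After release:** Both lay level, and within about 1° of squarely crosswise.

**Discrepancies:**
- The finger tips sit about 16 mm higher than the reported TCP, so my first grasp at the cam lever closed on air without touching it. I corrected for this afterwards.
- The tool slowly tilted up to about 5° as rows added up. I worked that back to about 1 to 2° before the final grips.

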